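# Push a plate blank along the filing ledge until its blue end overhangs

### The arm

A 6-joint arm with a two-finger parallel gripper is mounted at the origin on a cart in front of the work surface, level with it; the furniture and walls round the work are solid. World frame = base frame: x ahead of the robot, y to its left, z up, the work surface at z = 0. Lengths are in mm, angles in degrees, forces in N, time in s.
With the tool pointing down it reaches from about 300 to 850 mm from the base axis. Payload 4.2 kg.
Tool frame: the origin (TCP) lies midway between the tips of the shut fingers; the grasp point (between the pads) lies 19 mm behind it (env.tcp_to_grasp is the distance from the TCP to the grasp point, in mm); z points along the fingers, x is the direction in which the jaws open and shut, and the axes are right-handed (so a half turn about z gives the same grasp; the last joint's range is limited). The gripper opens to 91 mm and grips with 3 to 60 N. Pads are 32 mm wide; open, the fingers measure 118 mm over their backs; the gripper's body (76 mm by 178 mm) begins 60 mm behind the grasp point.
Start: joints at [72.651, 18.312, 89.639, -0, 72.044, -1.146], TCP at [160.454, 552.178, 187.476] pointing down, gripper open.
Joint ranges: [-177.97, 177.97], [-48.28, 115.42], [12.27, 149.76], [-77.06, 257.06], [2.81, 150.46], [-146.56, 146.56]. Speed limits (degrees/s): [147.25, 147.25, 180, 180, 180, 180].

### API

Orientations are given as [roll, pitch, yaw] about the fixed x, y, z axes, in that order (R = Rz(yaw) Ry(pitch) Rx(roll)).
In Python, from workcell import env gives the robot as it stands.
- The arm moves only by the tool drive_tool, never from a script. Its argument "motion" is a list of rows, each a list of 2 entries, a list of its own where there are three numbers: the shift along the world's x, y, z in m, then the turn, a rotation vector about the world's x, y, z in rad. In form: [[[dx, dy, dz], [wx, wy, wz]], ...]. A call has exactly 10 rows; each row shifts and turns the commanded pose from where the row before left it; what a row does not reach is not made up. A row lasts 1/12 s, in which the tool goes at most 41.7 mm and 7.16 degrees, less where a joint would pass 70% of its speed; a pose out of reach is approached as far as the arm can. A call is refused whole if a number of a shift passes 0.0417 or a number of a turn 0.125, either way. A call with a gripper value outside its range is refused whole. "claw" is the opening, from 0 (shut) to 1 (fully open), set as the call begins (left out, the last holds). The fingers move at their own pace and stop on an object; "force" is the grip in N (left out, the last holds). Time passes only in rows, so rows that do not move let the fingers close, or fill a call up. It gives the time, the measured TCP pose, the force and the opening at its end, in the units of the state.
- env.state(): the state, without advancing time (a new reading comes with each control period).
- env.grab_frame(name): name is "side" or "top"; returns the picture (480x640x3 uint8, red, green, blue); there is no depth.
- env.camera_params(name): a dict with "fov_y" (degrees; the focal length in pixels is half the picture's height over the tangent of half this angle, whatever the lens; pixels are square), "cx", "cy" (the principal point, pixels), "pose" (4x4, takes a point from camera to world coordinates). Camera axes: x right, y down, z forward; pixel columns grow to the right and rows downward; lengths in mm; the calibration is good to about 2 mm. A picture is of the moment at which its call begins. camera_params takes no time and is no camera call.
- env.job_done(): hands the job in, once; it reports no verdict.
The state is a dict: "time_s": time; "qpos": joint angles; "qvel": joint speeds; "effort": joint torques, N m; "ee_pos": TCP position; "ee_rot": TCP orientation; "force": force on the tool from outside, world axes, zero at the start; "torque": the same for the moment, N m; "gripper_width": finger opening in mm.
Only numpy, scipy, OpenCV 4.12 (cv2) and the standard library are available. Lean on these libraries where they do the work, as an engineer would, in place of code of your own. Each camera call takes 0.05 s, during which the arm holds its last target.

### The job

On the wooden filing ledge lies a brass plate with one end lacquered blue. Using pushes only, never lifting the plate, first push it back until its long side lies flat against the aluminium fence, then push it along the fence until just the whole blue end sticks out past the open end of the ledge (the dark steel strip), with the border between blue and brass level with that end of the ledge and the plate still flat against the fence. Leave the brass weight and the pliers where they are.

Things in the scene. Friction and masses are not known exactly. Their poses are not given: they have to be found in the camera images.
- ledge: Filing ledge, fixed to the bench: wooden board, level top 40 mm above the bench. Origin on the bench under it; x to the far side, y along the ledge, z up. Board top: x = -70 mm (near edge) to +60 mm; y = -120 mm (right end, no wall) to +120 mm (the open end, dark 5 mm steel strip). Aluminium fence along the far side: x = +60 mm (face for the plate) to +75 mm, 12 mm above the board.
- ledge_end (a point): Middle of the top edge of the ledge's open end (ledge x = -5 mm, y = +120 mm, 40 mm above the bench); same axes as the ledge.
- blank: Loose brass plate on the ledge, 90 (its x) x 120 (its y) x 6 mm, about 0.5 kg. Origin: centre of the underside; z up. Its last 30 mm at +y are blue. At the start turned at most 0.12 rad from the ledge's axes, 14 to 22 mm from the fence. Sliding takes 3 to 10 N. Flat against the fence its origin is at ledge x = +15 mm; it tips off if its origin passes the open end.
- blue_line (a point): Middle of the border between the blue end and the bare brass, on the plate's top face (plate x = 0, y = +30 mm, 6 mm above its underside); same axes as the plate.
- brass_weight: Brass weight with a knob, 32 mm across, 30 mm high, standing on the bench beyond the right end of the ledge. Origin: centre of its underside. To be left alone.
- pliers: Flat-nose pliers with dark handles, 35 x 129 x 11 mm (length along their y), lying on the bench in front of the ledge's near edge. Origin: centre of the underside. To be left alone.
Mind the look-alikes: they are no part of the job. Several things have the shape of the blank; the one meant has the colours described above.

How it is judged:
By the outcome, as a careful person would: the job done as asked, in the order asked, and still so for the second after the job is handed in, with the robot touching nothing.
It also fails if it takes over 51 s, if anything falls off the work surface, if the arm or the gripper's body presses on something with over 40 N, if the wrist force passes 120 N, or if a joint passes its speed limit or range.

## Working session

There is one attempt and no reset: what is moved stays moved. The work goes in short steps, Python scripts to look and compute and a tool call to move; the robot and the scene stay as the last step left them, time stands still between calls to the robot, and variables do not carry over. Pictures are saved under pics/ and viewed, and the job is handed in when it is done.

Besides the shell and the picture viewer there is one more tool, called after "Request:" by a JSON object that holds its "op" and its "data". drive_tool: Moves the arm, as the interface text tells. Its arguments: {"type":"object","properties":{"motion":{"type":"array","items":{"type":"array"}},"claw":{"type":"number"},"force":{"type":"number"}},"required":["motion"]}

```bash
ls; mkdir -p pics; python3 - <<'E'
from workcell import env
import cv2
print(env.state())
for n in("side","top"):
    im=env.grab_frame(n); cv2.imwrite(f"pics/{n}0.png",im[:,:,::-1]); p=env.camera_params(n); print(n,p)
E
```

```text
pics
{'time_s': 0.0, 'qpos': array([ 7.26510650e+01,  1.83506814e+01,  8.97051693e+01, -1.00346427e-03,
        7.20444707e+01, -1.14715831e+00]), 'qvel': array([ 0.06157451,  0.03356848, -0.02609221,  0.03064206, -0.06510714,
       -0.0537324 ]), 'effort': array([ 3.07047176e-04, -4.12474823e+01, -2.31969613e+01,  7.27560022e-02,
        4.59435058e-02, -1.40871184e-04]), 'ee_pos': array([160.29081924, 551.63646547, 186.6383283 ]), 'ee_rot': array([-1.79998945e+02,  1.00320466e-01,  7.37985344e+01]), 'force': array([ 0.09809743,  0.18628148, -0.51532702]), 'torque': array([-0.00077129,  0.03166929, -0.05210522]), 'gripper_width': 90.79668599283778}
side {'fov_y': 51.995353151145906, 'cx': 315.87388099172443, 'cy': 239.93822761697288, 'pose': array([[ 9.99455780e-01, -2.03445331e-02,  2.59661921e-02,
         5.37023108e+02],
       [-3.29635620e-02, -6.45647524e-01,  7.62923770e-01,
        -8.76144391e+02],
       [ 1.24367979e-03, -7.63364510e-01, -6.45966778e-01,
         6.25572975e+02],
       [ 0.00000000e+00,  0.00000000e+00,  0.00000000e+00,
         1.00000000e+00]])}
top {'fov_y': 53.8811174625242, 'cx': 318.92860934572263, 'cy': 239.78500060377132, 'pose': array([[ 1.25170532e-02, -9.83820242e-01,  1.78720607e-01,
         3.85537176e+02],
       [-9.99321432e-01, -1.85001341e-02, -3.18499747e-02,
        -1.69652227e+02],
       [ 3.46410050e-02, -1.78200665e-01, -9.83384220e-01,
         8.88589067e+02],
       [ 0.00000000e+00,  0.00000000e+00,  0.00000000e+00,
         1.00000000e+00]])}
```

View pics/top0.png

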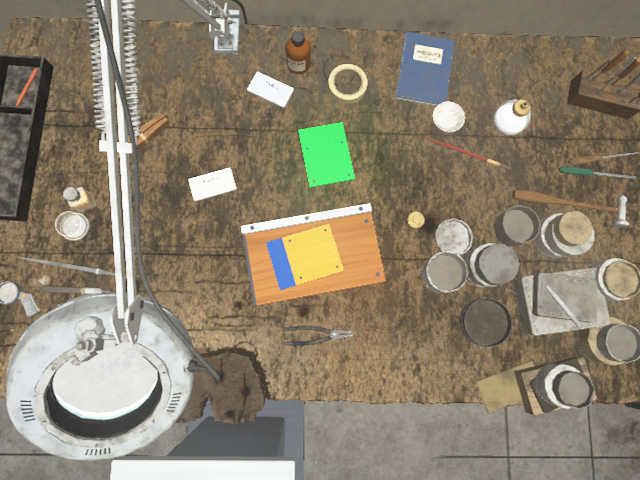

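View pics/side0.png

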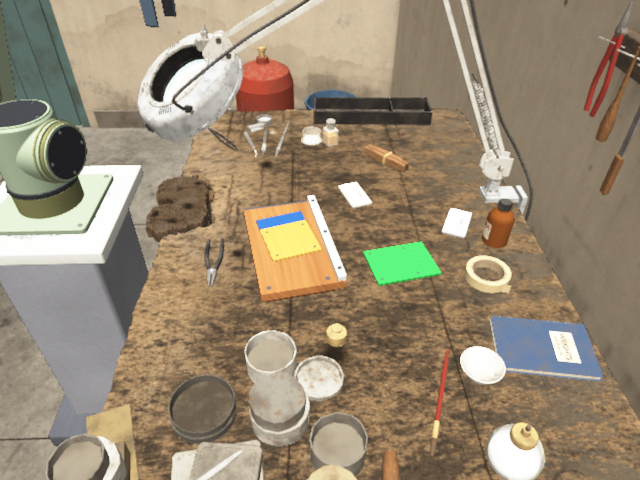

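```bash
python3 - <<'E'
import cv2
a=cv2.imread("pics/top0.png")[195:315,230:395]; cv2.imwrite("pics/tc.png",cv2.resize(a,None,fx=4.8,fy=4.8,interpolation=cv2.INTER_CUBIC))
a=cv2.imread("pics/side0.png")[190:305,235:355]; cv2.imwrite("pics/sc.png",cv2.resize(a,None,fx=5,fy=5,interpolation=cv2.INTER_CUBIC))
E
```

```text
(no output)
```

View pics/tc.png

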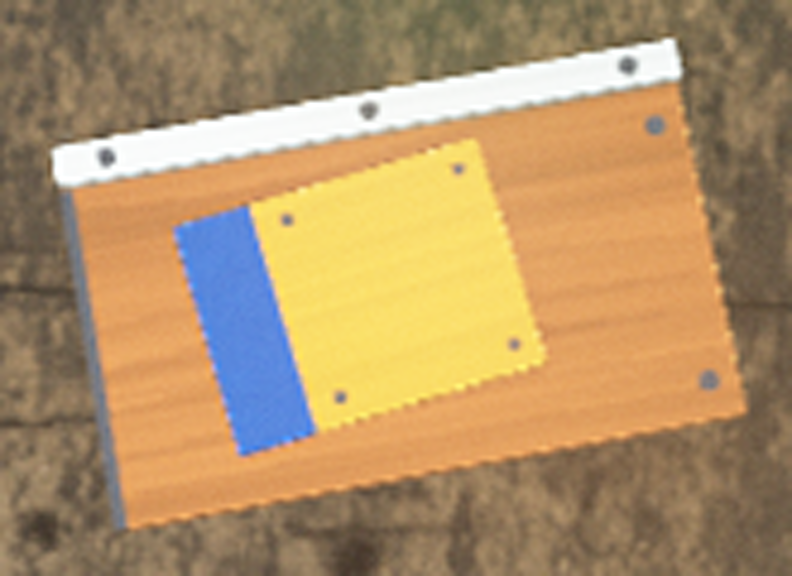

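View pics/sc.png

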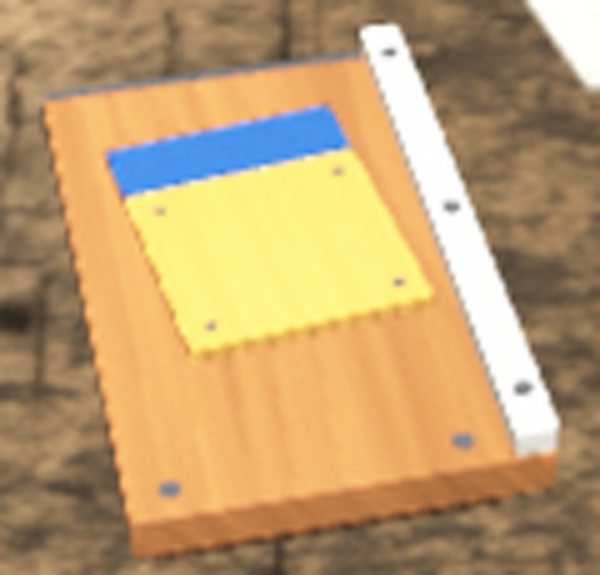

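```bash
cat > h.py <<'E'
import numpy as np
from workcell import env
import cv2
from scipy.optimize import least_squares
def P(n):
    p=env.camera_params(n); f=240/np.tan(np.radians(p["fov_y"]/2))
    T=np.linalg.inv(p["pose"]); K=np.array([[f,0,p["cx"]],[0,f,p["cy"]],[0,0,1]]); return K@T[:3]
PT,PS=P("top"),P("side")
def proj(M,X):
    h=M@np.append(X,1); return h[:2]/h[2]
def tri(a,b):
    X=cv2.triangulatePoints(PT,PS,np.float64(a).reshape(2,1),np.float64(b).reshape(2,1)).ravel(); return X[:3]/X[3]
def fit(obj,t,s,z=None,x0=None):
    def pose(q): 
        c,si=np.cos(q[3]),np.sin(q[3]); R=np.array([[c,-si,0],[si,c,0],[0,0,1]]); return (obj@R.T)+q[:3]
    def r(q):
        W=pose(q); e=[]
        for w,a,b in zip(W,t,s):
            if a is not None:e+=list(proj(PT,w)-a)
            if b is not None:e+=list(proj(PS,w)-b)
        if z is not None: e.append((q[2]-z)*5)
        return np.array(e)
    s=least_squares(r,x0); return s.x,r(s.x)
E
python3 - <<'E'
from h import *
tc=lambda l:[(np.array(p)+.5)/4.8-.5+[230,195] for p in l]
sc=lambda l:[(np.array(p)+.5)/5-.5+[235,190] for p in l]
L=np.array([[-70,120,40],[-70,-120,40],[75,120,52],[75,-120,52],[60,-120,52],[60,120,52]],float)
lt=tc([(123,530),(747,412),(53,148),(677,38),(682,78),(62,186)]);ls=sc([(45,98),(133,520),(398,27),(557,430),(517,437),(362,32)])
B=np.array([[45,60,6],[-45,60,6],[-45,-60,6],[45,-60,6],[45,30,6],[-45,30,6]],float)
bt=tc([(174,228),(240,455),(546,354),(480,139),(249,206),(316,432)]);bs=sc([(327,106),(108,154),(195,353),(433,293),(350,150),(125,195)])
for a,b in zip(lt+bt,ls+bs): print(tri(a,b).round(1))
for o,t,s in((L,lt,ls),(B,bt,bs)):
    q,r=fit(o,t,s,None,[450,0,0,0.2]); print(q.round(3),np.degrees(q[3]),abs(r).max(),r.round(1))
    if o is L: l=q
    else:
        c,si=np.cos(l[3]),np.sin(l[3]);d=q[:3]-l[:3];print("blank in ledge",c*d[0]+si*d[1],-si*d[0]+c*d[1],d[2],q[3]-l[3])
print(proj(PT,env.state()['ee_pos']),proj(PS,env.state()['ee_pos']))
E
```

```text
[420.  -85.5  40. ]
[ 467.1 -317.9   40.8]
[561.5 -55.1  50. ]
[ 608.1 -291.    51.3]
[ 593.7 -292.9   50. ]
[546.8 -59.2  50.7]
[ 532.4 -101.1   45.2]
[ 447.9 -128.1   44.4]
[ 486.1 -241.9   44.5]
[ 569.  -216.    47.1]
[ 541.2 -129.1   44.9]
[ 456.4 -156.2   46.7]Traceback (most recent call last):
  File "<stdin>", line 10, in <module>
  File "h.py", line 23, in fit
    s=least_squares(r,x0); return s.x,r(s.x)
                                      ~^^^^^
  File "h.py", line 20, in r
    if b is not None:e+=list(proj(PS,w)-b)
                             ~~~~~~~~~~^~
numpy._core._exceptions._UFuncNoLoopError: ufunc 'subtract' did not contain a loop with signature matching types (dtype('float64'), dtype('<U1')) -> None
```

```bash
sed -i 's/s=least_squares(r,x0); return s.x,r(s.x)/o=least_squares(r,x0); return o.x,r(o.x)/' h.py
python3 - <<'E'
from h import *
tc=lambda l:[(np.array(p)+.5)/4.8-.5+[230,195] for p in l]
sc=lambda l:[(np.array(p)+.5)/5-.5+[235,190] for p in l]
L=np.array([[-70,120,40],[-70,-120,40],[75,120,52],[75,-120,52],[60,-120,52],[60,120,52]],float)
lt=tc([(123,530),(747,412),(53,148),(677,38),(682,78),(62,186)]);ls=sc([(45,98),(133,520),(398,27),(557,430),(517,437),(362,32)])
B=np.array([[45,60,6],[-45,60,6],[-45,-60,6],[45,-60,6],[45,30,6],[-45,30,6]],float)
bt=tc([(174,228),(240,455),(546,354),(480,139),(249,206),(316,432)]);bs=sc([(327,106),(108,154),(195,353),(433,293),(350,150),(125,195)])
for o,t,s in((L,lt,ls),(B,bt,bs)):
    q,r=fit(o,t,s,None,[450,0,0,0.2]); print(q.round(3),np.degrees(q[3]),abs(r).max(),r.round(1))
    if o is L: l=q
    else:
        c,si=np.cos(l[3]),np.sin(l[3]);d=q[:3]-l[:3];print("blank in ledge",c*d[0]+si*d[1],-si*d[0]+c*d[1],d[2],q[3]-l[3])
print(proj(PT,env.state()['ee_pos']),proj(PS,env.state()['ee_pos']))
E
```

```text
[ 5.11615e+02 -1.87688e+02 -1.10500e+00  1.97000e-01] 11.296739823799758 1.3172754067478536 [-1.   0.3 -0.2 -0.1  0.5  0.5 -0.3  1.3  0.1 -0.1  0.1 -0.3 -0.2  0.2
  0.8 -0.1  0.5 -0.3  0.2 -0.1 -0.5 -0.   0.1 -0.3]
[ 5.08709e+02 -1.71488e+02  3.93150e+01  3.16000e-01] 18.116147013263337 1.5475922540402962 [-0.3 -0.1  0.3 -0.3  0.1  0.4 -0.4 -0.3  0.5  1.5 -0.2 -0.2 -0.9 -0.5
  0.6  0.2 -0.  -0.3  0.7 -0.3  0.5  0.1  0.3  0.8]
blank in ledge 0.32432869581711055 16.455115005856733 40.42001045996213 0.11902110849031225
[-244.44652523  490.83107592] [162.74617402  30.81912355]
```

```bash
python3 - <<'E'
from h import *
for a,b in(((90,325),(208,45)),((105,385),(190,85)),((115,147),(470,60)),((225,30),(493,165)),((100,375),(190,80)),((226,385),(180,205)),((75,195),(331,127)),((416,219),(337,330))): 
    X=tri(a,b);print(a,b,X.round(0),(proj(PT,X)-a).round(1),(proj(PS,X)-b).round(1))
for X in((0,0,0),(0,0,100),(160,552,187),(160,552,300),(100,350,500)):print(X,proj(PT,X),proj(PS,X))
print([ (z,(lambda M,a: np.linalg.solve(np.column_stack([M[0,:2]-a[0]*M[2,:2],M[1,:2]-a[1]*M[2,:2]]).T, [-(M[0,2]-a[0]*M[2,2])*z-(M[0,3]-a[0]*M[2,3]),-(M[1,2]-a[1]*M[2,2])*z-(M[1,3]-a[1]*M[2,3])]))(PT,(100,375))) for z in (100,200,300,400)])
E
ls -la .; python3 -c "
from workcell import env; print([a for a in dir(env) if a[0]!='_'])"
```

```text
(90, 325) (208, 45) [374.  81. 307.] [1.6 7.9] [ 4.7 -1.2]
(105, 385) (190, 85) [309.  95. 220.] [-0.9 -4.4] [-2.6  0.3]
(115, 147) (470, 60) [778.  84. 260.] [  16.4 -101.1] [-48.6   5.3]
(225, 30) (493, 165) [928. -16.  88.] [ 0.1 -1.8] [-1.4  0.7]
(100, 375) (190, 80) [317.  97. 231.] [0.1 0.6] [ 0.4 -0.1]
(226, 385) (180, 205) [281. -37.  18.] [-0.1 -0.5] [-0.4  0. ]
(75, 195) (331, 127) [613. 247.  45.] [0.  0.1] [ 0.1 -0. ]
(416, 219) (337, 330) [ 587. -381.   21.] [-0.  -0.1] [-0.1  0. ]
(0, 0, 0) [197.75950014 555.49337037] [ 52.56637014 204.04204606]
(0, 0, 100) [183.09890746 587.76895414] [ 35.51630671 163.91512702]
(160, 552, 187) [-244.98460589  491.15763394] [162.63480085  30.67454512]
(160, 552, 300) [-362.95340858  526.89626209] [154.01799493 -14.07113238]
(100, 350, 500) [-486.27597538  751.0566501 ] [ 82.17457953 -96.34906618]
[(100, array([303.87705719, 150.25024975])), (200, array([314.23227542, 109.68381401])), (300, array([324.58749364,  69.11737828])), (400, array([334.94271186,  28.55094255]))]
total 16
drwxr-xr-x  3 agent agent 4096 Dec  6 10:01 .
drwxr-xr-x 23 root  root  4096 Dec  6 10:00 ..
-rw-r--r--  1 agent agent  931 Dec  6 10:01 h.py
drwxr-xr-x  2 agent agent 4096 Dec  6 10:00 pics
['Unreachable', 'camera_params', 'grab_frame', 'job_done', 'state', 'tcp_to_grasp']
```

```bash
python3 - <<'E'
from h import *
p0=np.array([928,-16,88.]);p1=np.array([345,88,290.]);
d=p1-p0;n=np.array([-d[1],d[0],0])
for cam,M,pts in(("side",PS,[(225,40),(280,20),(335,0),(493,165),(478,90),(460,20),(452,0)]),("top",PT,[(122,320),(122,250),(122,200),(115,147),(108,80),(100,5),(225,30),(190,0),(215,10)])):
    C=env.camera_params(cam)["pose"][:3,3]
    for a in pts:
        D=np.linalg.solve(M[:,:3],[a[0],a[1],1]); t=np.dot(p0-C,n)/np.dot(D,n); print(cam,a,(C+t*D).round(0))
E
```

```text
side (225, 40) [398.  79. 314.]
side (280, 20) [503.  60. 355.]
side (335, 0) [601.  42. 392.]
side (493, 165) [931. -16.  90.]
side (478, 90) [869.  -5. 247.]
side (460, 20) [814.   4. 368.]
side (452, 0) [795.   8. 399.]
top (122, 320) [390.  80. 216.]
top (122, 250) [478.  64. 279.]
top (122, 200) [534.  54. 319.]
top (115, 147) [581.  46. 374.]
top (108, 80) [633.  37. 429.]
top (100, 5) [682.  28. 480.]
top (225, 30) [925. -16.  87.]
top (190, 0) [841.  -1. 279.]
top (215, 10) [908. -12. 167.]
```

```bash
python3 - <<'E'
import cv2
a=cv2.imread("pics/side0.png")[0:220,120:540]; cv2.imwrite("pics/sl.png",cv2.resize(a,None,fx=1.9,fy=1.9,interpolation=cv2.INTER_CUBIC))
a=cv2.imread("pics/top0.png")[0:480,0:310]; cv2.imwrite("pics/tl.png",cv2.resize(a,None,fx=1.25,fy=1.25,interpolation=cv2.INTER_CUBIC))
E
```

```text
(no output)
```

View pics/sl.png

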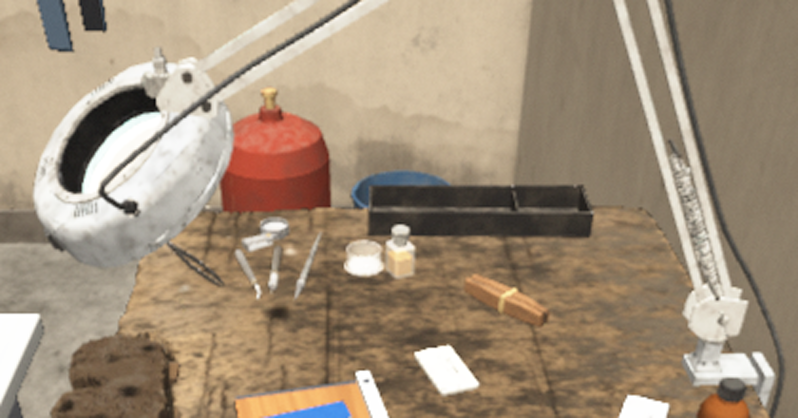

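View pics/tl.png

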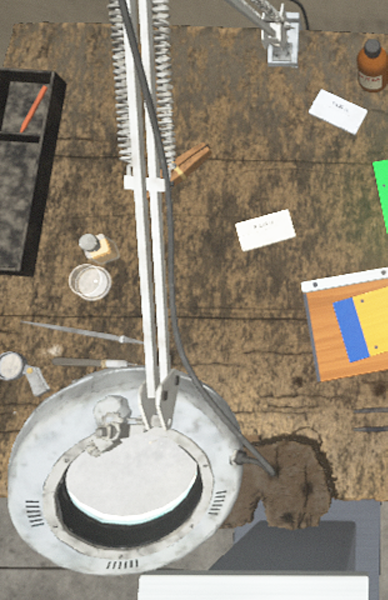

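Request:
{"op": "drive_tool", "data": {"motion": [[[-0.004,-0.012,0.036],[0,0,0]],[[-0.004,-0.012,0.036],[0,0,0]],[[-0.004,-0.012,0.036],[0,0,0]],[[-0.004,-0.012,0.036],[0,0,0]],[[-0.004,-0.012,0.036],[0,0,0]],[[-0.008,-0.024,0.03],[0,0,0]],[[-0.008,-0.024,0.03],[0,0,0]],[[-0.008,-0.024,0.03],[0,0,0]],[[-0.008,-0.024,0.03],[0,0,0]],[[0,0,0],[0,0,0]]], "claw": 0.7}}

```text
time_s: 0.93
ee_pos: [107.5, 393.6, 494.6]
ee_rot: [180.0, -0.7, 73.8]
force: [0.1, 0.5, 0.7]
gripper_width: 63.9
```

```bash
python3 - <<'E'
from h import *
s=env.state();print(s['qpos'].round(1),s['ee_pos'],s['ee_rot'],np.hypot(*s['ee_pos'][:2]),s['force'])
E
```

```text
[ 73.1   0.5  68.7   0.  110.1  -0.7] [107.51927818 393.55667103 494.59635877] [179.9990976   -0.69633808  73.81081977] 407.97947067901924 [0.1210995  0.52069857 0.72396991]
```

Request:
{"op": "drive_tool", "data": {"motion": [[[-0.007,-0.034,0.012],[0,0,-0.1]],[[-0.007,-0.034,0.012],[0,0,-0.1]],[[0.036,-0.0165,0],[0,0,-0.1]],[[0.036,-0.0165,0],[0,0,-0.1]],[[0.0245,-0.017,0],[0,0,-0.1]],[[0.0245,-0.017,0],[0,0,-0.1]],[[0.0205,-0.0205,0],[0,0,-0.1]],[[0.0205,-0.0205,0],[0,0,-0.1]],[[0.017,-0.0245,0],[0,0,-0.1]],[[0.017,-0.0245,0],[0,0,-0.1]]]}}

```text
time_s: 1.77
ee_pos: [291.4, 170.0, 510.7]
ee_rot: [180.0, 0.1, 16.2]
force: [0.4, 0.3, -0.4]
gripper_width: 64.0
```

```bash
python3 - <<'E'
from h import *
s=env.state();print(s['qpos'].round(1),s['ee_pos'],s['ee_rot'],np.hypot(*s['ee_pos'][:2]),s['force'])
im=env.grab_frame("side"); cv2.imwrite("pics/s1.png",im[:,:,::-1])
E
```

```text
[ 28.3  -5.3  71.8   0.  113.6  12.1] [291.36035807 170.03427301 510.66966375] [1.79985658e+02 7.05785328e-02 1.62237766e+01] 337.3462794366571 [ 0.35809625  0.28765767 -0.43121271]
```

View pics/s1.png

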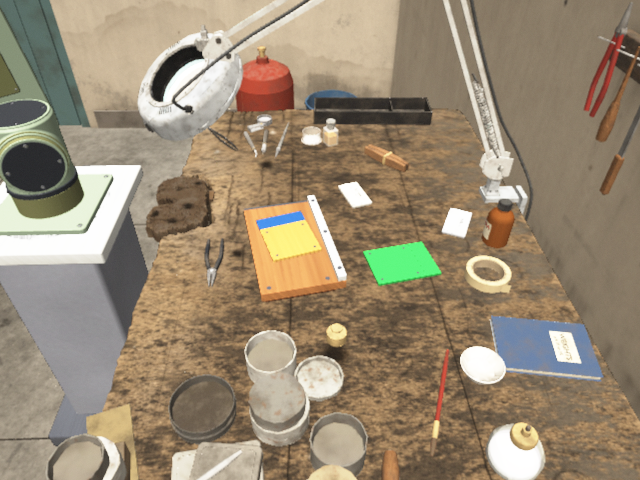

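Request:
{"op": "drive_tool", "data": {"motion": [[[0.0125,-0.027,0],[0,0,-0.12]],[[0.0125,-0.027,0],[0,0,-0.12]],[[0.008,-0.0285,0],[0,0,-0.12]],[[0.008,-0.0285,0],[0,0,-0.12]],[[0.0025,-0.0295,0],[0,0,-0.12]],[[0.0025,-0.0295,0],[0,0,-0.12]],[[0,-0.03,0],[0,0,-0.12]],[[0,-0.03,0],[0,0,-0.12]],[[0,-0.03,0],[0,0,-0.12]],[[0,-0.03,0],[0,0,-0.12]]]}}

```text
time_s: 2.65
ee_pos: [336.3, -120.2, 510.9]
ee_rot: [180.0, 0.0, -52.6]
force: [0.6, 0.5, 0.2]
gripper_width: 64.1
```

```bash
python3 - <<'E'
from h import *
l=[511.6,-187.7,.197];c,s=np.cos(l[2]),np.sin(l[2])
W=lambda x,y:(round(l[0]+c*x-s*y,1),round(l[1]+s*x+c*y,1))
print("hover",W(-85,16),"push end",W(-46,16),np.degrees(l[2]))
s=env.state();print(s['qpos'].round(1),s['ee_pos'],s['ee_rot'],s['force'])
E
```

```text
hover (np.float64(425.1), np.float64(-188.6)) push end (np.float64(463.4), np.float64(-181.0)) 11.287268564077218
[-21.5  -3.5  70.1   0.  113.4  31.1] [ 336.28538561 -120.1631651   510.94978798] [ 1.79990077e+02  2.99352209e-02 -5.25696036e+01] [0.57188208 0.51482775 0.19988046]
```

Request:
{"op": "drive_tool", "data": {"motion": [[[0.009,-0.007,-0.038],[0,0,-0.0456]],[[0.009,-0.007,-0.038],[0,0,-0.0456]],[[0.009,-0.007,-0.038],[0,0,-0.0456]],[[0.009,-0.007,-0.038],[0,0,-0.0456]],[[0.009,-0.007,-0.038],[0,0,-0.0456]],[[0.009,-0.007,-0.038],[0,0,-0.0456]],[[0.009,-0.007,-0.038],[0,0,-0.0456]],[[0.009,-0.007,-0.038],[0,0,-0.0456]],[[0.008,-0.006,-0.038],[0,0,-0.0456]],[[0.008,-0.006,-0.038],[0,0,-0.0456]]]}}

```text
time_s: 3.48
ee_pos: [424.4, -186.7, 129.2]
ee_rot: [180.0, 0.0, -78.5]
force: [0.4, -0.7, 0.0]
gripper_width: 63.9
```

Request:
{"op": "drive_tool", "data": {"motion": [[[0,0,-0.02],[0,0,0]],[[0,0,-0.02],[0,0,0]],[[0,0,-0.02],[0,0,0]],[[0,0,0],[0,0,0]],[[0,0,0],[0,0,0]],[[0,0,0],[0,0,0]],[[0,0,0],[0,0,0]],[[0,0,0],[0,0,0]],[[0,0,0],[0,0,0]],[[0,0,0],[0,0,0]]]}}

```text
time_s: 4.32
ee_pos: [424.8, -187.0, 72.2]
ee_rot: [-179.9, -0.1, -78.4]
force: [0.1, 0.8, 0.1]
gripper_width: 63.5
```

```bash
python3 - <<'E'
from h import *
s=env.state();print(s['qpos'].round(1),s['ee_pos'],s['ee_rot'],s['force'])
for n in("side","top"):
    im=env.grab_frame(n); cv2.imwrite(f"pics/{n}2.png",im[:,:,::-1])
E
```

```text
[-25.2  14.8 113.4  -0.   51.7  53.2] [ 424.80268007 -186.97230171   72.15538122] [-1.79934035e+02 -5.40875880e-02 -7.83786883e+01] [0.0675706  0.8464053  0.11622487]
```

View pics/side2.png

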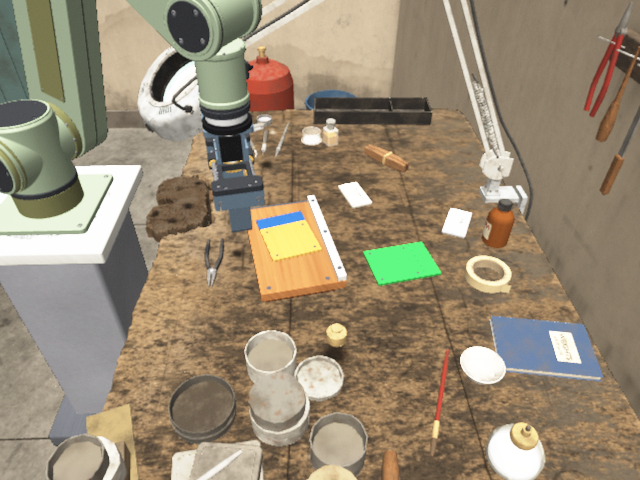

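View pics/top2.png

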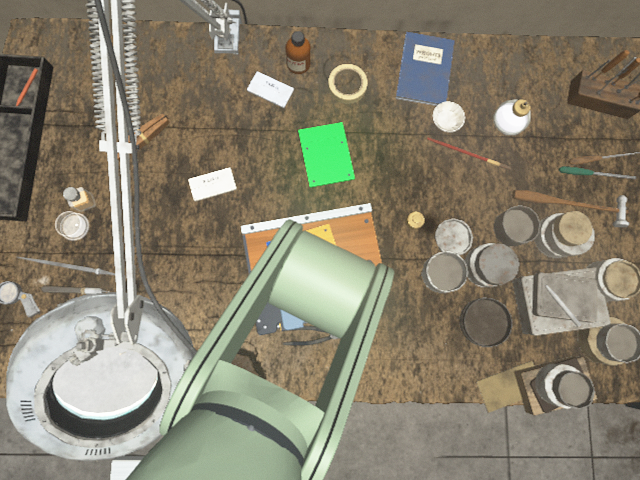

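Request:
{"op": "drive_tool", "data": {"motion": [[[0,0,-0.015],[0,0,-0.005]],[[0,0,-0.012],[0,0,0]],[[0,0,0],[0,0,0]],[[0,0,0],[0,0,0]],[[0,0,0],[0,0,0]],[[0,0,0],[0,0,0]],[[0,0,0],[0,0,0]],[[0,0,0],[0,0,0]],[[0,0,0],[0,0,0]],[[0,0,0],[0,0,0]]]}}

```text
time_s: 5.25
ee_pos: [424.6, -186.9, 44.7]
ee_rot: [-180.0, -0.0, -78.7]
force: [-0.0, 0.0, 0.2]
gripper_width: 63.8
```

Request:
{"op": "drive_tool", "data": {"motion": [[[0,0,-0.002],[0,0,0]],[[0.0025,0.0005,0],[0,0,0]],[[0.0025,0.0005,0],[0,0,0]],[[0.0025,0.0005,0],[0,0,0]],[[0.0025,0.0005,0],[0,0,0]],[[0.0025,0.0005,0],[0,0,0]],[[0.0025,0.0005,0],[0,0,0]],[[0.0025,0.0005,0],[0,0,0]],[[0.0025,0.0005,0],[0,0,0]],[[0,0,0],[0,0,0]]]}}

```text
time_s: 6.08
ee_pos: [445.1, -182.8, 42.5]
ee_rot: [-180.0, -0.0, -78.7]
force: [-0.4, 0.3, 0.4]
gripper_width: 63.7
```

Request:
{"op": "drive_tool", "data": {"motion": [[[0.002,0.0004,0],[0,0,0]],[[0.002,0.0004,0],[0,0,0]],[[0.002,0.0004,0],[0,0,0]],[[0.002,0.0004,0],[0,0,0]],[[0.001,0.0002,0],[0,0,0]],[[0.001,0.0002,0],[0,0,0]],[[0.001,0.0002,0],[0,0,0]],[[0.001,0.0002,0],[0,0,0]],[[0,0,0],[0,0,0]],[[0,0,0],[0,0,0]]]}}

```text
time_s: 6.92
ee_pos: [456.5, -180.4, 42.5]
ee_rot: [180.0, -0.0, -78.7]
force: [0.3, -0.3, -0.8]
gripper_width: 63.8
```

```bash
python3 - <<'E'
from h import *
s=env.state();print(s['ee_pos'],s['ee_rot'],s['force'],s['torque'])
im=env.grab_frame("side"); cv2.imwrite("pics/s3.png",cv2.resize(im[180:310,200:360,::-1],None,fx=4.6,fy=4.6,interpolation=cv2.INTER_CUBIC))
E
```

```text
[ 456.45530745 -180.40449158   42.45680292] [ 1.79996814e+02 -3.30230673e-03 -7.86656926e+01] [ 0.32776642 -0.26327648 -0.76659462] [-0.04435025  0.21078782  0.00821838]
```

View pics/s3.png

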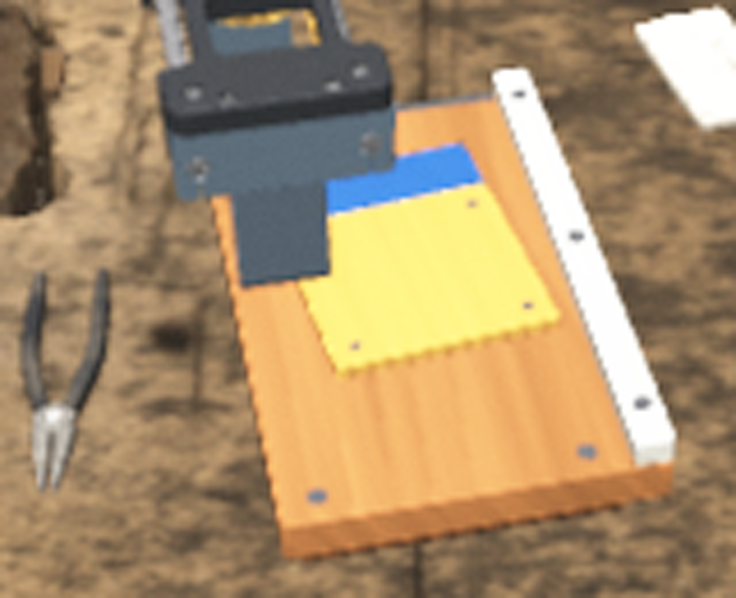

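```bash
python3 - <<'E'
from h import *
t=env.state()['ee_pos'];a=np.radians(-78.67);tx=np.array([np.cos(a),np.sin(a),0]);lx=np.array([-tx[1],tx[0],0])
for o in(31.9,38,45.4):
  for w in(-16,16):
    for dz in (0,5,10):print(o,w,dz,((proj(PS,t+tx*o+lx*w+[0,0,dz])-[200,180]+.5)*4.6).round(0))
E
```

```text
31.9 -16 0 [246. 329.]
31.9 -16 5 [244. 320.]
31.9 -16 10 [243. 310.]
31.9 16 0 [327. 317.]
31.9 16 5 [326. 307.]
31.9 16 10 [326. 298.]
38 -16 0 [248. 340.]
38 -16 5 [247. 330.]
38 -16 10 [246. 320.]
38 16 0 [330. 327.]
38 16 5 [329. 318.]
38 16 10 [328. 308.]
45.4 -16 0 [250. 352.]
45.4 -16 5 [249. 342.]
45.4 -16 10 [248. 333.]
45.4 16 0 [333. 340.]
45.4 16 5 [332. 330.]
45.4 16 10 [331. 320.]
```

Request:
{"op": "drive_tool", "data": {"motion": [[[-0.012,-0.0024,0],[0,0,0]],[[-0.012,-0.0024,0],[0,0,0]],[[-0.008,-0.0016,0],[0,0,0]],[[0,0,0],[0,0,0]],[[0,0,0],[0,0,0]],[[0,0,0],[0,0,0]],[[0,0,0],[0,0,0]],[[0,0,0],[0,0,0]],[[0,0,0],[0,0,0]],[[0,0,0],[0,0,0]]]}}

```text
time_s: 7.8
ee_pos: [424.7, -186.8, 42.4]
ee_rot: [-180.0, -0.0, -78.7]
force: [0.0, -0.2, -0.6]
gripper_width: 63.7
```

Request:
{"op": "drive_tool", "data": {"motion": [[[0,0,0],[0,0,0]],[[0,0,0],[0,0,0]],[[0,0,0],[0,0,0]],[[0,0,0],[0,0,0]],[[0,0,0],[0,0,0]],[[0,0,0],[0,0,0]],[[0,0,0],[0,0,0]],[[0,0,0],[0,0,0]],[[0,0,0],[0,0,0]],[[0,0,0],[0,0,0]]], "claw": 0, "force": 20}}

```text
time_s: 8.63
ee_pos: [424.5, -186.8, 42.5]
ee_rot: [180.0, -0.0, -78.7]
force: [-0.7, 0.5, 0.8]
gripper_width: 1.2
```

```bash
python3 - <<'E'
from h import *
s=env.state();print(s['ee_pos'],s['ee_rot'],s['force'],s['gripper_width'])
im=env.grab_frame("side"); cv2.imwrite("pics/s4.png",cv2.resize(im[180:310,200:360,::-1],None,fx=4.6,fy=4.6,interpolation=cv2.INTER_CUBIC))
t=s['ee_pos'];a=np.radians(s['ee_rot'][2]);tx=np.array([np.cos(a),np.sin(a),0]);lx=np.array([-tx[1],tx[0],0])
for o in(-13.5,13.5):
  for w in(-16,16): print(o,w,((proj(PS,t+tx*o+lx*w)-[200,180]+.5)*4.6).round(0))
E
```

```text
[ 424.45207635 -186.81863471   42.46762524] [ 1.79997909e+02 -4.41528327e-03 -7.86682344e+01] [-0.66941534  0.47517686  0.83485288] 1.1907268488682587
-13.5 -16 [149. 269.]
-13.5 16 [229. 257.]
13.5 -16 [156. 312.]
13.5 16 [238. 300.]
```

View pics/s4.png

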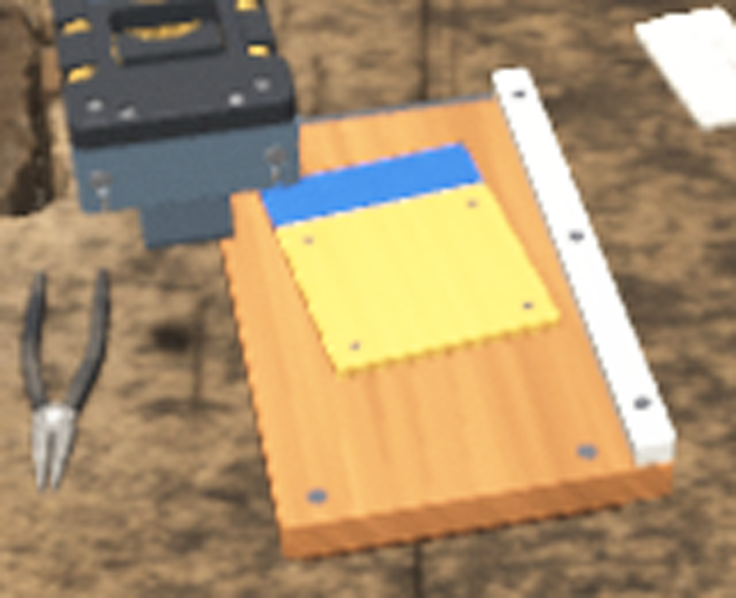

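```bash
python3 - <<'E'
from h import *
im=env.grab_frame("top"); cv2.imwrite("pics/t4.png",cv2.resize(im[240:360,220:380,::-1],None,fx=4.8,fy=4.8,interpolation=cv2.INTER_CUBIC))
s=env.state();t=s['ee_pos'];a=np.radians(s['ee_rot'][2]);tx=np.array([np.cos(a),np.sin(a),0]);lx=np.array([-tx[1],tx[0],0])
for z in (0,30):
 for o in(-13.5,13.5):
  for w in(-16,16): print(z,o,w,((proj(PT,t+tx*o+lx*w+[0,0,z])-[220,240]+.5)*4.8).round(0))
E
```

```text
0 -13.5 -16 [418. 356.]
0 -13.5 16 [402. 270.]
0 13.5 -16 [490. 342.]
0 13.5 16 [474. 257.]
30 -13.5 -16 [418. 354.]
30 -13.5 16 [402. 265.]
30 13.5 -16 [493. 340.]
30 13.5 16 [476. 251.]
```

View pics/t4.png

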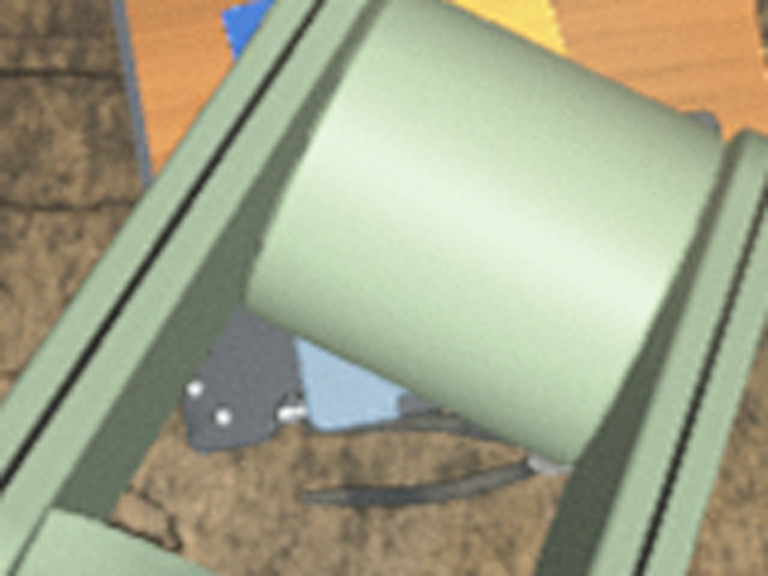

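```bash
python3 - <<'E'
from h import *
s=env.state();t=s['ee_pos'];a=np.radians(s['ee_rot'][2]);tx=np.array([np.cos(a),np.sin(a),0]);lx=np.array([-tx[1],tx[0],0])
for o in(20,40,60,89):
  for w in(-38,38):
   print(o,w,[((proj(PS,t+tx*o+lx*w+[0,0,z])-[200,180]+.5)*4.6).round(0) for z in (60,79,100,130)])
im=env.grab_frame("side"); cv2.imwrite("pics/s5.png",cv2.resize(im[70:260,180:300,::-1],None,fx=3.1,fy=3.1,interpolation=cv2.INTER_CUBIC))
E
```

```text
20 -38 [array([ 81., 210.]), array([ 75., 169.]), array([ 67., 123.]), array([56., 54.])]
20 38 [array([285., 181.]), array([281., 141.]), array([277.,  95.]), array([271.,  26.])]
40 -38 [array([ 86., 243.]), array([ 79., 202.]), array([ 71., 155.]), array([60., 86.])]
40 38 [array([293., 214.]), array([289., 173.]), array([285., 126.]), array([279.,  57.])]
60 -38 [array([ 90., 278.]), array([ 84., 236.]), array([ 76., 189.]), array([ 64., 119.])]
60 38 [array([301., 247.]), array([298., 206.]), array([294., 159.]), array([288.,  90.])]
89 -38 [array([ 97., 330.]), array([ 90., 289.]), array([ 83., 241.]), array([ 71., 170.])]
89 38 [array([314., 298.]), array([310., 256.]), array([306., 209.]), array([300., 139.])]
```

View pics/s5.png

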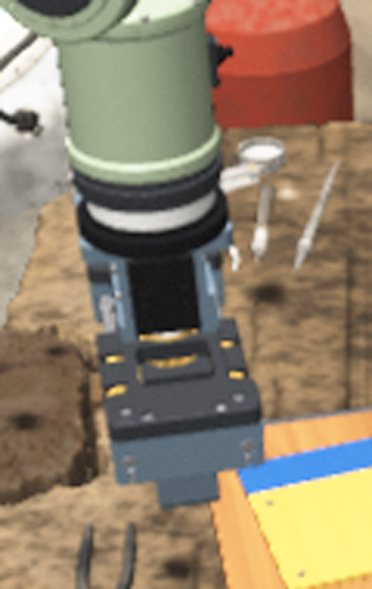

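```bash
python3 - <<'E'
from h import *
s=env.state();t=s['ee_pos'];a=np.radians(s['ee_rot'][2]);tx=np.array([np.cos(a),np.sin(a),0]);lx=np.array([-tx[1],tx[0],0])
for o,w in((-89,-38),(-89,38),(89,38),(89,-38)):
   print(o,w,[((proj(PT,t+tx*o+lx*w+[0,0,z])-[220,240]+.5)*4.8).round(0) for z in (79,110,130,160)])
im=env.grab_frame("top"); cv2.imwrite("pics/t5.png",cv2.resize(im[255:345,240:390,::-1],None,fx=5.2,fy=5.2,interpolation=cv2.INTER_CUBIC))
E
```

```text
-89 -38 [array([207., 458.]), array([199., 460.]), array([193., 462.]), array([184., 464.])]
-89 38 [array([170., 232.]), array([161., 224.]), array([154., 219.]), array([143., 211.])]
89 38 [array([687., 137.]), array([698., 126.]), array([707., 118.]), array([720., 106.])]
89 -38 [array([732., 358.]), array([746., 356.]), array([755., 355.]), array([771., 352.])]
```

View pics/t5.png

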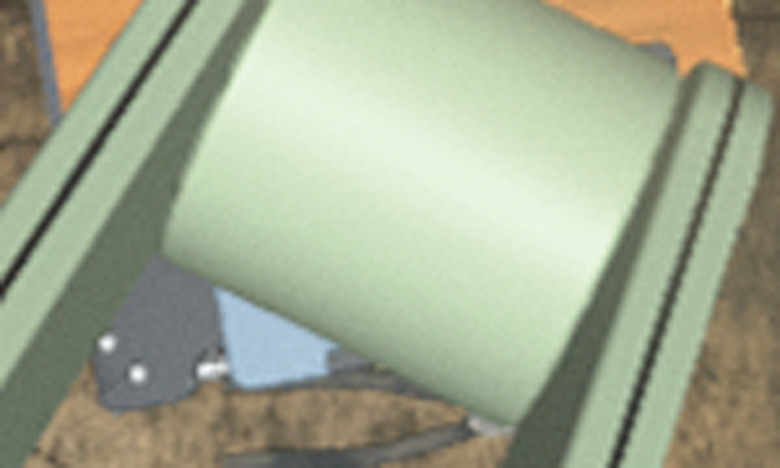

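Request:
{"op": "drive_tool", "data": {"motion": [[[0,0,0.006],[0,0,0]],[[0,-0.03,0],[0,0,0]],[[0,-0.03,0],[0,0,0]],[[0.015,-0.034,0],[0,0,0]],[[0.02,0,0],[0,0,0]],[[0.02,0,0],[0,0,0]],[[0,0,-0.003],[0,0,0]],[[0,0,0],[0,0,0]],[[0,0,0],[0,0,0]],[[0,0,0],[0,0,0]]]}}

```text
time_s: 9.67
ee_pos: [478.3, -280.2, 45.4]
ee_rot: [179.9, 0.0, -78.7]
force: [0.6, -0.2, 0.1]
gripper_width: 0.8
```

```bash
python3 - <<'E'
from h import *
s=env.state();t=s['ee_pos'];print(t,s['force'])
im=env.grab_frame("side"); cv2.imwrite("pics/s6.png",cv2.resize(im[180:310,200:360,::-1],None,fx=4.6,fy=4.6,interpolation=cv2.INTER_CUBIC))
im=env.grab_frame("top"); cv2.imwrite("pics/t6.png",im[:,:,::-1])
a=np.radians(s['ee_rot'][2]);tx=np.array([np.cos(a),np.sin(a),0]);lx=np.array([-tx[1],tx[0],0])
for z in (0,15,30):
  for w in(-16,16): print(z,w,((proj(PS,t+tx*13.5+lx*w+[0,0,z])-[200,180]+.5)*4.6).round(0))
E
```

```text
[ 478.28310789 -280.24247203   45.44209842] [ 0.60354721 -0.21100906  0.14922585]
0 -16 [281. 473.]
0 16 [369. 459.]
15 -16 [278. 443.]
15 16 [367. 429.]
30 -16 [275. 412.]
30 16 [365. 398.]
```

View pics/s6.png

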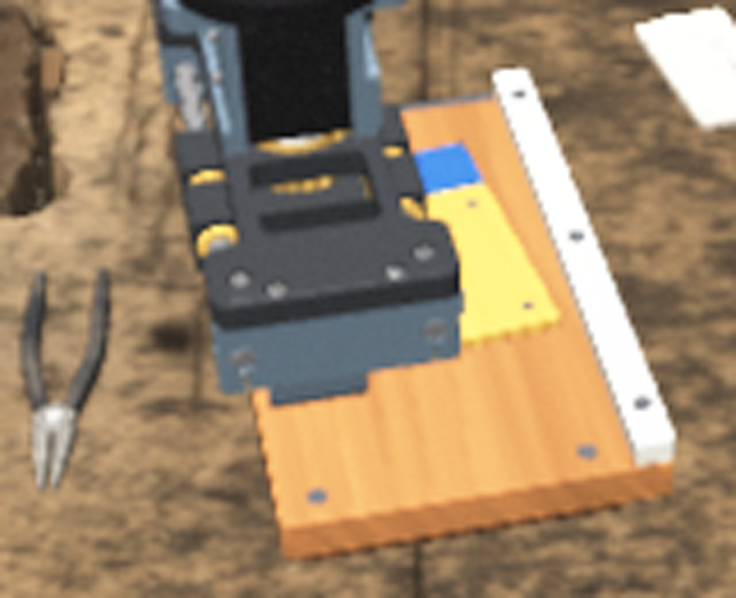

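View pics/t6.png

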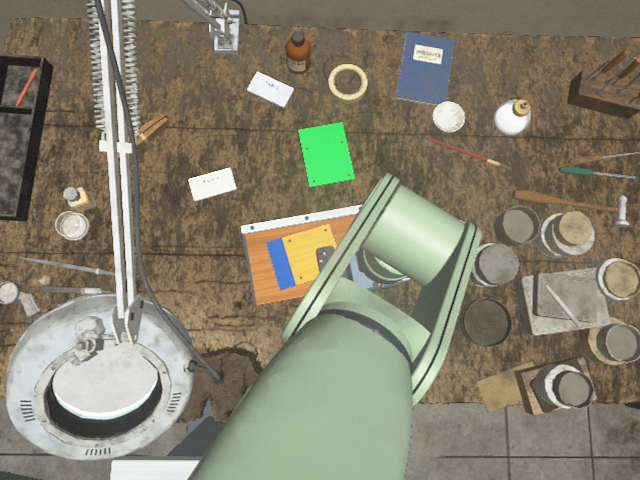

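Request:
{"op": "drive_tool", "data": {"motion": [[[0,0,-0.002],[0,0,0]],[[0,0,-0.001],[0,0,0]],[[0,0,-0.001],[0,0,0]],[[0,0,-0.001],[0,0,0]],[[0,0,-0.0005],[0,0,0]],[[0,0,-0.0005],[0,0,0]],[[0,0,-0.0005],[0,0,0]],[[0,0,-0.0005],[0,0,0]],[[0,0,0],[0,0,0]],[[0,0,0],[0,0,0]]]}}

```text
time_s: 10.6
ee_pos: [479.5, -280.8, 38.4]
ee_rot: [180.0, -0.0, -78.7]
force: [-1.4, -0.8, -0.0]
gripper_width: 0.4
```

Request:
{"op": "drive_tool", "data": {"motion": [[[0,0,-0.003],[0,0,0]],[[0,0,-0.003],[0,0,0]],[[0,0,-0.003],[0,0,0]],[[0,0,-0.003],[0,0,0]],[[0,0,-0.002],[0,0,0]],[[0,0,-0.002],[0,0,0]],[[0,0,-0.002],[0,0,0]],[[0,0,-0.001],[0,0,0]],[[0,0,-0.001],[0,0,0]],[[0,0,0],[0,0,0]]]}}

```text
time_s: 11.43
ee_pos: [479.4, -280.8, 18.3]
ee_rot: [180.0, 0.0, -78.7]
force: [0.7, -0.5, -0.5]
gripper_width: 0.4
```

```bash
python3 - <<'E'
from h import *
s=env.state();t=s['ee_pos'];print(t,s['force'])
im=env.grab_frame("side"); cv2.imwrite("pics/s7.png",cv2.resize(im[180:310,200:360,::-1],None,fx=4.6,fy=4.6,interpolation=cv2.INTER_CUBIC))
a=np.radians(s['ee_rot'][2]);tx=np.array([np.cos(a),np.sin(a),0]);lx=np.array([-tx[1],tx[0],0])
for z in (40,45,50):
  for w in(-16,16): print(z,w,((proj(PS,t*[1,1,0]+tx*13.5+lx*w+[0,0,z])-[200,180]+.5)*4.6).round(0))
E
```

```text
[ 479.35921682 -280.77836358   18.3085381 ] [ 0.70611338 -0.48001437 -0.52482478]
40 -16 [285. 484.]
40 16 [372. 470.]
45 -16 [284. 475.]
45 16 [372. 460.]
50 -16 [283. 465.]
50 16 [371. 451.]
```

View pics/s7.png

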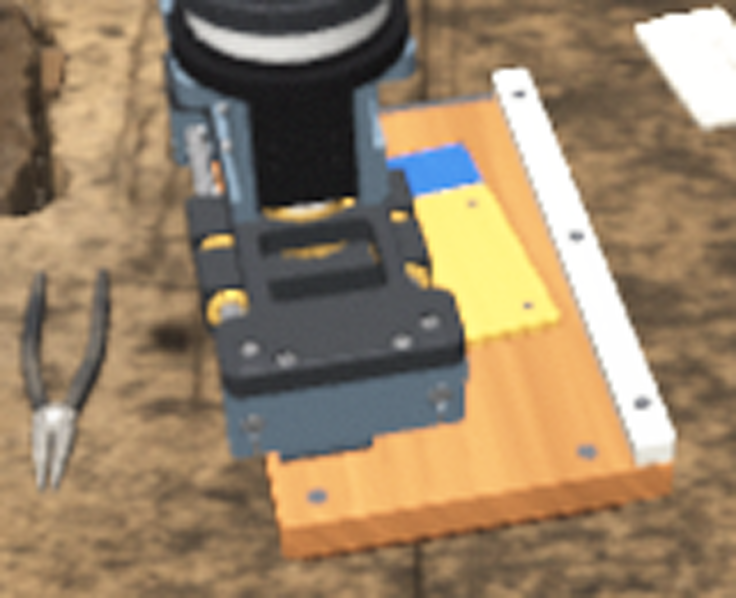

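Request:
{"op": "drive_tool", "data": {"motion": [[[0,0,-0.002],[0,0,0]],[[0,0,-0.002],[0,0,0]],[[0,0,-0.002],[0,0,0]],[[0,0,-0.001],[0,0,0]],[[0,0,-0.001],[0,0,0]],[[0,0,-0.001],[0,0,0]],[[0,0,-0.0005],[0,0,0]],[[0,0,-0.0005],[0,0,0]],[[0,0,0],[0,0,0]],[[0,0,0],[0,0,0]]]}}

```text
time_s: 12.32
ee_pos: [479.7, -280.9, 13.7]
ee_rot: [-179.9, -0.1, -78.7]
force: [-7.3, 6.2, 35.8]
gripper_width: 0.5
```

Request:
{"op": "drive_tool", "data": {"motion": [[[0,0,-0.0005],[0,0,0]],[[0,0,-0.0005],[0,0,0]],[[0,0,-0.0005],[0,0,0]],[[0,0,-0.0005],[0,0,0]],[[0,0,-0.0005],[0,0,0]],[[0,0,-0.0005],[0,0,0]],[[0,0,0],[0,0,0]],[[0,0,0],[0,0,0]],[[0,0,0],[0,0,0]],[[0,0,0],[0,0,0]]]}}

```text
time_s: 13.15
ee_pos: [479.7, -281.0, 13.6]
ee_rot: [-179.9, -0.1, -78.7]
force: [-14.1, 8.7, 53.9]
gripper_width: 0.7
```

Request:
{"op": "drive_tool", "data": {"motion": [[[0,0,0.01],[0,0,0]],[[0,0,0.004],[0,0,0]],[[0,0,0],[0,0,0]],[[0,0,0],[0,0,0]],[[0,0,0],[0,0,0]],[[0,0,0],[0,0,0]],[[0,0,0],[0,0,0]],[[0,0,0],[0,0,0]],[[0,0,0],[0,0,0]],[[0,0,0],[0,0,0]]]}}

```text
time_s: 13.98
ee_pos: [479.4, -280.8, 19.2]
ee_rot: [180.0, 0.0, -78.7]
force: [-0.3, 0.9, -0.1]
gripper_width: 0.6
```

```bash
python3 - <<'E'
from h import *
s=env.state();t=s['ee_pos'];print(t,s['force'])
im=env.grab_frame("side"); cv2.imwrite("pics/s8.png",cv2.resize(im[180:310,200:360,::-1],None,fx=4.6,fy=4.6,interpolation=cv2.INTER_CUBIC))
E
```

```text
[ 479.37324978 -280.77216048   19.22962534] [-0.28428089  0.87877693 -0.09333125]
```

View pics/s8.png

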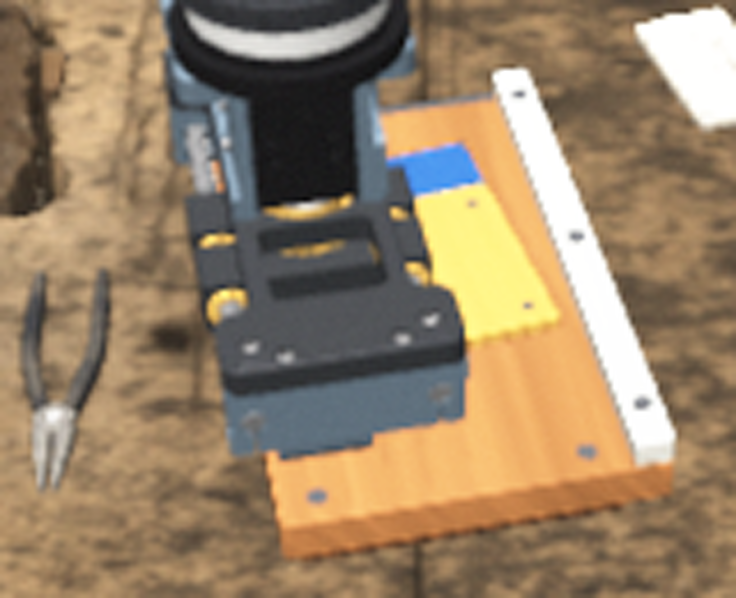

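Request:
{"op": "drive_tool", "data": {"motion": [[[0,0,0.015],[0,0,0]],[[-0.025,0,0],[0,0,0]],[[-0.025,0.01,0],[0,0,0]],[[-0.0064,0.034,0],[0,0,0]],[[0,0.034,0],[0,0,0]],[[0,0.0258,0],[0,0,0]],[[0,0,-0.009],[0,0,0]],[[0,0,-0.008],[0,0,0]],[[0,0,0],[0,0,0]],[[0,0,0],[0,0,0]]]}}

```text
time_s: 14.87
ee_pos: [423.0, -177.7, 16.9]
ee_rot: [179.9, 0.0, -78.7]
force: [-0.3, -0.3, 0.0]
gripper_width: -0.1
```

Request:
{"op": "drive_tool", "data": {"motion": [[[0.0025,0.0005,-0.001],[0,0,0]],[[0.0025,0.0005,0],[0,0,0]],[[0.0025,0.0005,0],[0,0,0]],[[0.0025,0.0005,0],[0,0,0]],[[0.0025,0.0005,0],[0,0,0]],[[0.0025,0.0005,0],[0,0,0]],[[0.0025,0.0005,0],[0,0,0]],[[0.0025,0.0005,0],[0,0,0]],[[0,0,0],[0,0,0]],[[0,0,0],[0,0,0]]]}}

```text
time_s: 15.7
ee_pos: [442.4, -172.9, 16.4]
ee_rot: [179.9, 0.0, -78.6]
force: [-3.4, -0.9, 1.7]
gripper_width: 0.4
```

```bash
python3 - <<'E'
from h import *
s=env.state();t=s['ee_pos'];print(t,s['force'])
im=env.grab_frame("side"); cv2.imwrite("pics/s9.png",cv2.resize(im[180:310,200:360,::-1],None,fx=4.6,fy=4.6,interpolation=cv2.INTER_CUBIC))
E
```

```text
[ 442.37855917 -172.87977671   16.38365809] [-3.39211417 -0.93388544  1.68904716]
```

View pics/s9.png

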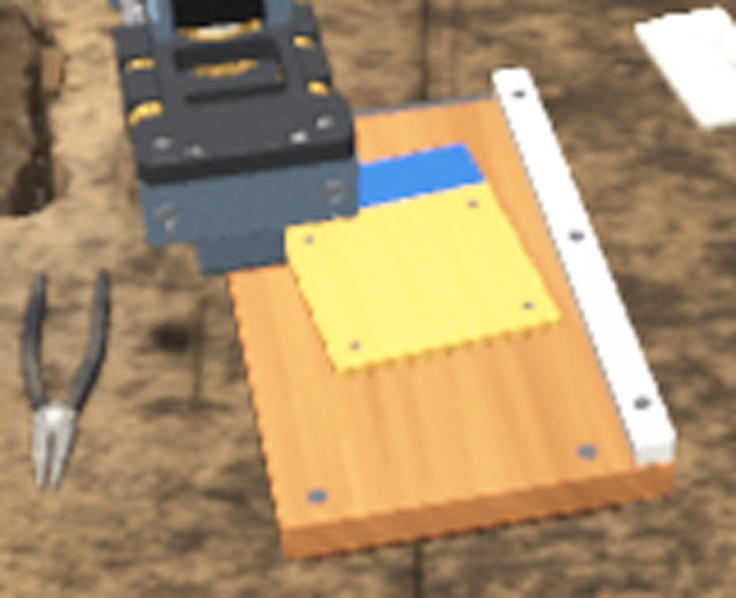

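Request:
{"op": "drive_tool", "data": {"motion": [[[0.002,0.0004,0],[0,0,0]],[[0.002,0.0004,0],[0,0,0]],[[0.002,0.0004,0],[0,0,0]],[[0.002,0.0004,0],[0,0,0]],[[0.002,0.0004,0],[0,0,0]],[[0.002,0.0004,0],[0,0,0]],[[0.0015,0.0003,0],[0,0,0]],[[0,0,0],[0,0,0]],[[0,0,0],[0,0,0]],[[0,0,0],[0,0,0]]]}}

```text
time_s: 16.58
ee_pos: [454.2, -169.5, 16.2]
ee_rot: [179.8, 0.1, -78.7]
force: [-6.4, 0.6, 4.8]
gripper_width: 0.2
```

```bash
python3 - <<'E'
from h import *
s=env.state();t=s['ee_pos'];print(t,s['force'])
im=env.grab_frame("side"); cv2.imwrite("pics/s10.png",cv2.resize(im[180:310,200:360,::-1],None,fx=4.6,fy=4.6,interpolation=cv2.INTER_CUBIC))
E
```

```text
[ 454.24111305 -169.51765346   16.20372312] [-6.43617106  0.63106651  4.76630845]
```

View pics/s10.png

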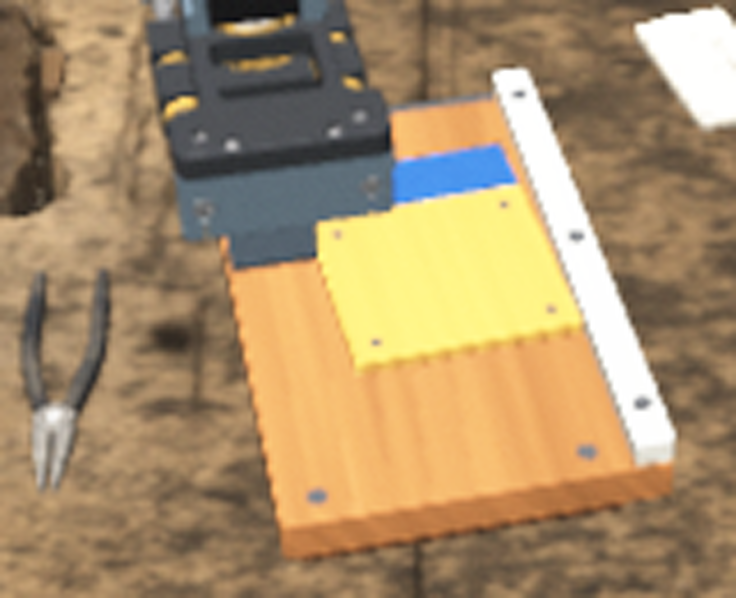

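Request:
{"op": "drive_tool", "data": {"motion": [[[0.001,0.0002,0],[0,0,0]],[[0.001,0.0002,0],[0,0,0]],[[0.001,0.0002,0],[0,0,0]],[[0.001,0.0002,0],[0,0,0]],[[0.001,0.0002,0],[0,0,0]],[[0.001,0.0002,0],[0,0,0]],[[0,0,0],[0,0,0]],[[0,0,0],[0,0,0]],[[0,0,0],[0,0,0]],[[0,0,0],[0,0,0]]]}}

```text
time_s: 17.47
ee_pos: [456.0, -168.3, 16.1]
ee_rot: [179.3, 0.3, -78.6]
force: [-15.1, -2.1, 11.4]
gripper_width: 0.6
```

```bash
python3 - <<'E'
from h import *
s=env.state();t=s['ee_pos'];print(t,s['force'])
im=env.grab_frame("side"); cv2.imwrite("pics/s11.png",cv2.resize(im[180:310,200:360,::-1],None,fx=4.6,fy=4.6,interpolation=cv2.INTER_CUBIC))
E
```

```text
[ 456.01383693 -168.28031668   16.11946389] [-15.07680925  -2.11440061  11.41355422]
```

View pics/s11.png

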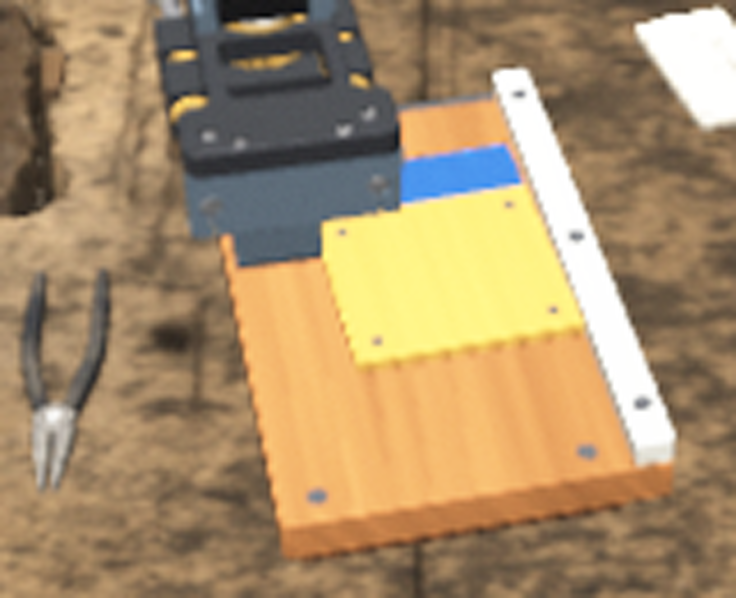

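Request:
{"op": "drive_tool", "data": {"motion": [[[0.001,0.0002,0],[0,0,0]],[[0.001,0.0002,0],[0,0,0]],[[0.001,0.0002,0],[0,0,0]],[[0,0,0],[0,0,0]],[[0,0,0],[0,0,0]],[[-0.008,-0.0016,0],[0,0,0]],[[-0.012,-0.0024,0],[0,0,0]],[[-0.02,-0.004,0],[0,0,0]],[[-0.02,-0.004,0.03],[0,0,0]],[[0,0,0.01],[0,0,0]]]}}

```text
time_s: 18.35
ee_pos: [403.1, -180.7, 57.8]
ee_rot: [180.0, -0.0, -78.7]
force: [-0.5, 0.5, 0.2]
gripper_width: 0.3
```

```bash
python3 - <<'E'
from h import *
s=env.state();t=s['ee_pos'];print(t,s['force'])
im=env.grab_frame("side"); cv2.imwrite("pics/s12.png",cv2.resize(im[190:305,235:355,::-1],None,fx=5,fy=5,interpolation=cv2.INTER_CUBIC))
im=env.grab_frame("top"); cv2.imwrite("pics/t12.png",cv2.resize(im[195:315,230:395,::-1],None,fx=4.8,fy=4.8,interpolation=cv2.INTER_CUBIC))
E
```

```text
[ 403.13565882 -180.6937659    57.82515769] [-0.51808243  0.47217472  0.23595905]
```

View pics/s12.png

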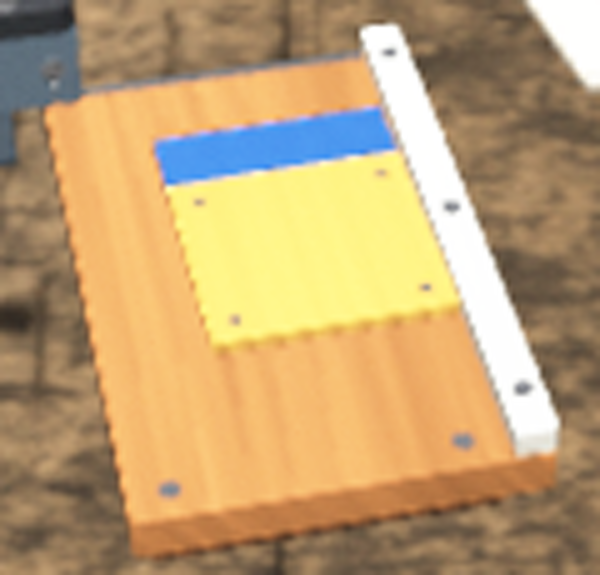

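View pics/t12.png

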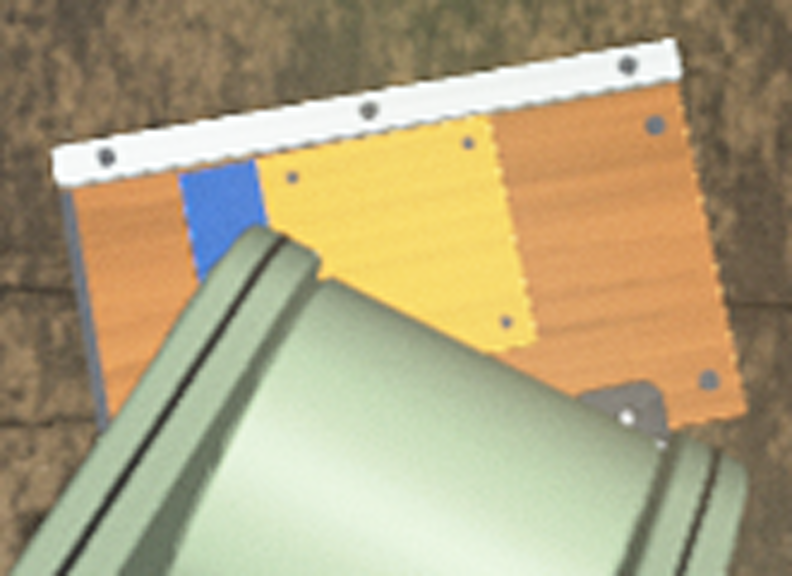

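```bash
python3 - <<'E'
from h import *
tc=lambda p:None if p is None else (np.array(p)+.5)/4.8-.5+[230,195]
sc=lambda p:None if p is None else (np.array(p)+.5)/5-.5+[235,190]
B=np.array([[-45,60,6],[-45,30,6],[-45,-60,6],[45,-60,6]],float)
q,r=fit(B,[tc(p) for p in(None,None,(535,345),(493,117))],[sc(p) for p in((155,142),(166,186),(217,345),None)],39.3,[500,-180,39,.2])
print(q,r.round(1))
l=[511.6,-187.7,0,.197];c,si=np.cos(l[3]),np.sin(l[3]);d=q[:3]-l[:3];print("blank in ledge",c*d[0]+si*d[1],-si*d[0]+c*d[1],d[2],q[3]-l[3])
W=lambda x,y:(round(l[0]+c*x-si*y,1),round(l[1]+si*x+c*y,1))
print(W(15,-85),W(15,-60),W(15,17))
E
```

```text
[ 5.22291615e+02 -1.70615310e+02  3.92945050e+01  2.10823285e-01] [ 0.  -0.3  0.5  0.3  0.7 -0.1 -1.  -0.2 -0.6 -0.5 -0. ]
blank in ledge 13.828776380332195 14.661589708419026 39.29450495721777 0.013823285034001903
(np.float64(542.9), np.float64(-268.1)) (np.float64(538.1), np.float64(-243.6)) (np.float64(523.0), np.float64(-168.1))
```

Request:
{"op": "drive_tool", "data": {"motion": [[[0.033,-0.022,0],[0,0,0]],[[0.033,-0.022,0],[0,0,0]],[[0.033,-0.022,0],[0,0,0]],[[0.033,-0.0225,0],[0,0,0]],[[0,0,-0.015],[0,0,0]],[[0,0,-0.015],[0,0,0]],[[0,0,-0.008],[0,0,0]],[[0,0,-0.002],[0,0,0]],[[0,0,0],[0,0,0]],[[0,0,0],[0,0,0]]]}}

```text
time_s: 19.28
ee_pos: [537.8, -268.9, 16.7]
ee_rot: [-180.0, -0.0, -78.7]
force: [-0.1, -0.2, 0.9]
gripper_width: 0.4
```

```bash
python3 - <<'E'
from h import *
s=env.state();t=s['ee_pos'];print(t,s['ee_rot'],s['force'])
l=[511.6,-187.7,0,.197];c,si=np.cos(l[3]),np.sin(l[3]);d=t-l[:3];print(c*d[0]+si*d[1],-si*d[0]+c*d[1])
im=env.grab_frame("side"); cv2.imwrite("pics/s13.png",cv2.resize(im[180:310,200:360,::-1],None,fx=4.6,fy=4.6,interpolation=cv2.INTER_CUBIC))
E
```

```text
[ 537.7542329  -268.88563581   16.69233779] [-1.79968617e+02 -1.97514289e-02 -7.86591529e+01] [-0.12784551 -0.15432132  0.89307325]
9.758040561937241 -84.73447942855279
```

View pics/s13.png

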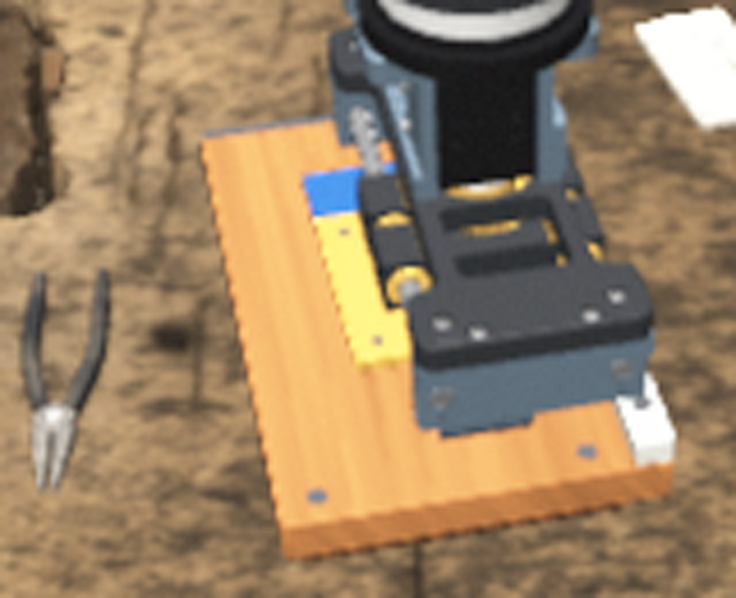

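Request:
{"op": "drive_tool", "data": {"motion": [[[-0.001,0.005,-0.0005],[0,0,0]],[[-0.001,0.005,0],[0,0,0]],[[-0.001,0.005,0],[0,0,0]],[[-0.0006,0.003,0],[0,0,0]],[[-0.0006,0.003,0],[0,0,0]],[[-0.0006,0.003,0],[0,0,0]],[[-0.0006,0.003,0],[0,0,0]],[[-0.0006,0.003,0],[0,0,0]],[[-0.0006,0.003,0],[0,0,0]],[[-0.0006,0.003,0],[0,0,0]]]}}

```text
time_s: 20.17
ee_pos: [530.7, -234.0, 16.2]
ee_rot: [-180.0, -0.1, -78.6]
force: [-0.1, -4.8, -1.0]
gripper_width: 0.6
```

Request:
{"op": "drive_tool", "data": {"motion": [[[-0.0006,0.003,0],[0,0,0]],[[-0.0006,0.003,0],[0,0,0]],[[-0.0006,0.003,0],[0,0,0]],[[-0.0006,0.003,0],[0,0,0]],[[-0.0006,0.003,0],[0,0,0]],[[-0.0006,0.003,0],[0,0,0]],[[-0.0006,0.003,0],[0,0,0]],[[-0.0006,0.003,0],[0,0,0]],[[0,0,0],[0,0,0]],[[0,0,0],[0,0,0]]]}}

```text
time_s: 21.0
ee_pos: [525.5, -208.5, 16.1]
ee_rot: [180.0, 0.0, -78.7]
force: [0.2, -2.3, 0.9]
gripper_width: 0.6
```

```bash
python3 - <<'E'
from h import *
s=env.state();t=s['ee_pos'];print(t,s['ee_rot'],s['force'])
l=[511.6,-187.7,0,.197];c,si=np.cos(l[3]),np.sin(l[3]);d=t-l[:3];print(c*d[0]+si*d[1],-si*d[0]+c*d[1])
im=env.grab_frame("side"); cv2.imwrite("pics/s14.png",cv2.resize(im[180:310,200:360,::-1],None,fx=4.6,fy=4.6,interpolation=cv2.INTER_CUBIC))
im=env.grab_frame("top"); cv2.imwrite("pics/t14.png",cv2.resize(im[195:315,230:395,::-1],None,fx=4.8,fy=4.8,interpolation=cv2.INTER_CUBIC))
E
```

```text
[ 525.47182753 -208.45613781   16.08242926] [ 1.79999258e+02  3.64705065e-02 -7.86729469e+01] [ 0.22786901 -2.29068458  0.91548375]
9.540958716441319 -23.069784626275602
```

View pics/s14.png

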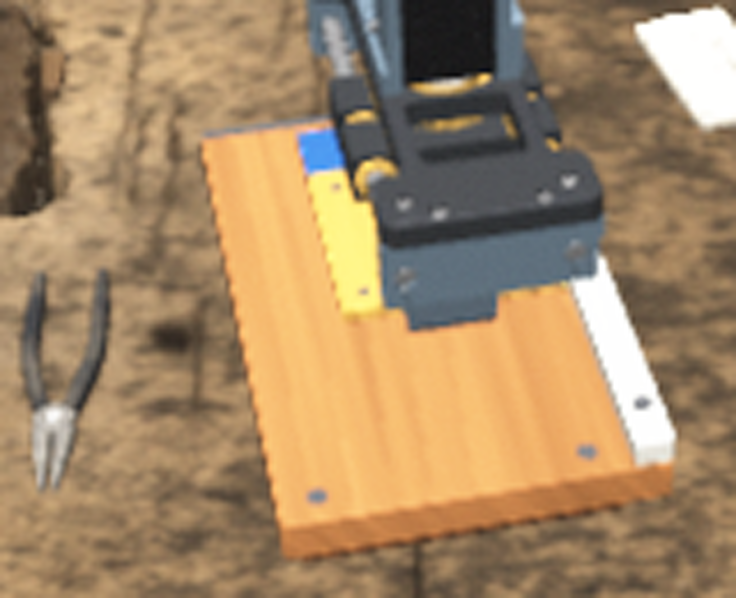

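View pics/t14.png

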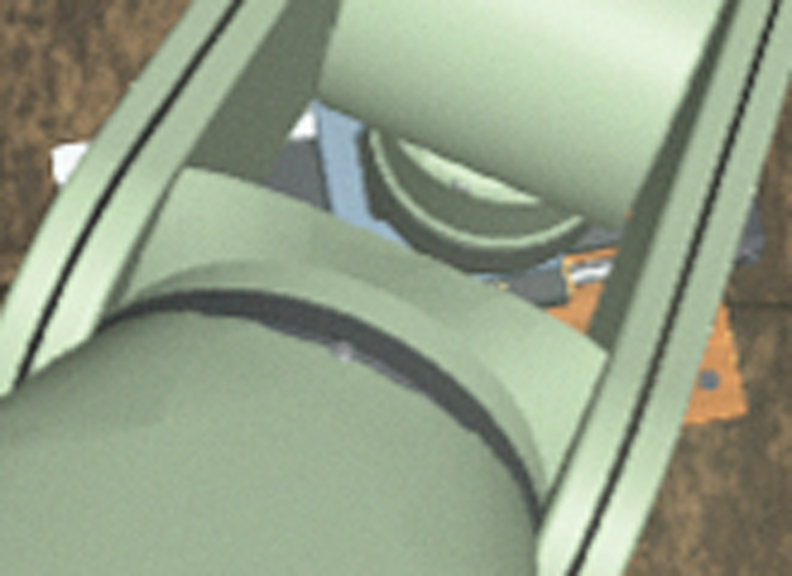

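```bash
cat >> h.py <<'E'
LZ=-1.1
def ledge_pts(M,uv,z):
    "pixel -> ledge xy at ledge height z (incl. fitted offset)"
    l=[511.6,-187.7,.197];z=z+LZ
    A=np.column_stack([M[:,0],M[:,1],M[:,2]*z+M[:,3]]);w=np.linalg.solve(A,[*uv,1]);w=w[:2]/w[2]-l[:2]
    c,s=np.cos(l[2]),np.sin(l[2]);return np.array([c*w[0]+s*w[1],-s*w[0]+c*w[1]])
E
python3 - <<'E'
from h import *
for p in((300,133),(309,173),(347,315)): print(ledge_pts(PS,(np.array(p)+.5)/4.6-.5+[200,180],46).round(1))
for p in((203,138),(285,525)): print("board",ledge_pts(PS,(np.array(p)+.5)/4.6-.5+[200,180],40).round(1))
E
```

```text
[-29.  104.2]
[-29.6  75.5]
[-29.1 -17.6]
board [-69.6 118.3]
board [ -68.5 -117.6]
```

Request:
{"op": "drive_tool", "data": {"motion": [[[-0.0006,0.003,0],[0,0,0]],[[-0.0006,0.003,0],[0,0,0]],[[-0.0006,0.003,0],[0,0,0]],[[-0.0006,0.003,0],[0,0,0]],[[-0.0006,0.003,0],[0,0,0]],[[-0.0006,0.003,0],[0,0,0]],[[-0.0006,0.003,0],[0,0,0]],[[-0.0006,0.003,0],[0,0,0]],[[-0.0006,0.003,0],[0,0,0]],[[-0.0006,0.003,0],[0,0,0]]]}}

```text
time_s: 21.93
ee_pos: [519.7, -179.7, 16.1]
ee_rot: [-180.0, -0.1, -78.6]
force: [-0.5, -4.8, 1.1]
gripper_width: 0.5
```

Request:
{"op": "drive_tool", "data": {"motion": [[[-0.0004,0.002,0],[0,0,0]],[[-0.0004,0.002,0],[0,0,0]],[[-0.0004,0.002,0],[0,0,0]],[[0,0,0],[0,0,0]],[[0,0,0],[0,0,0]],[[0,0,0],[0,0,0]],[[0,0,0],[0,0,0]],[[0,0,0],[0,0,0]],[[0,0,0],[0,0,0]],[[0,0,0],[0,0,0]]]}}

```text
time_s: 22.77
ee_pos: [518.4, -173.2, 16.1]
ee_rot: [-180.0, -0.0, -78.7]
force: [-1.1, -5.8, 2.1]
gripper_width: 0.7
```

```bash
python3 - <<'E'
from h import *
s=env.state();t=s['ee_pos'];print(t,s['ee_rot'],s['force'])
l=[511.6,-187.7,0,.197];c,si=np.cos(l[3]),np.sin(l[3]);d=t-l[:3];print(c*d[0]+si*d[1],-si*d[0]+c*d[1])
im=env.grab_frame("side"); cv2.imwrite("pics/s15.png",cv2.resize(im[180:280,220:345,::-1],None,fx=6,fy=6,interpolation=cv2.INTER_CUBIC))
E
```

```text
[ 518.39873205 -173.23941159   16.05410001] [-1.79997675e+02 -2.51240838e-02 -7.86634604e+01] [-1.10306651 -5.81807428  2.0652792 ]
9.497577698558008 12.85019036371182
```

View pics/s15.png

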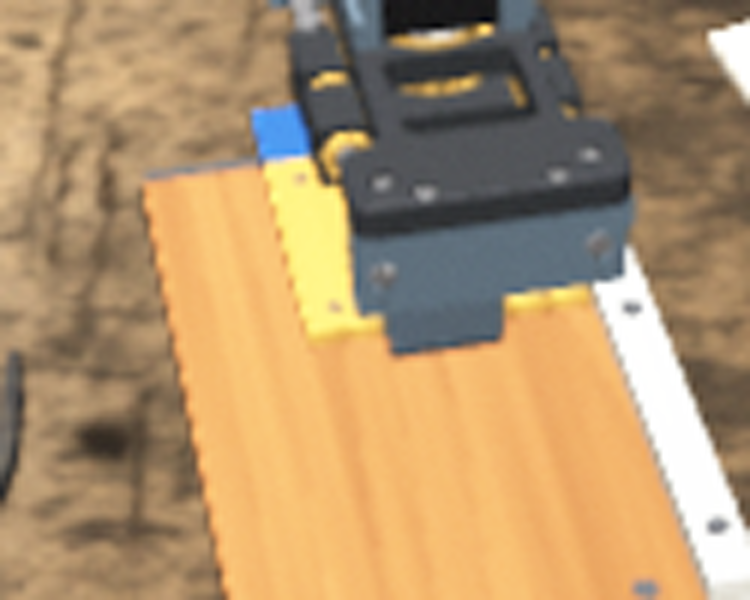

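```bash
python3 - <<'E'
from h import *
f=lambda p,z:print(ledge_pts(PS,(np.array(p)+.5)/6-.5+[220,180],z).round(1))
for p in((252,112),(262,163),(313,335)):f(p,46)
f((147,173),40)
E
```

```text
[-30.2 140.3]
[-31.2 110.8]
[-29.1  18.9]
[-68.4 122.1]
```

Request:
{"op": "drive_tool", "data": {"motion": [[[-0.0004,0.002,0],[0,0,0]],[[-0.0004,0.002,0],[0,0,0]],[[-0.0003,0.0015,0],[0,0,0]],[[-0.0003,0.0015,0],[0,0,0]],[[0,0,0],[0,0,0]],[[0,0,0],[0,0,0]],[[0,0,0],[0,0,0]],[[0.001,-0.005,0],[0,0,0]],[[0.004,-0.02,0],[0,0,0]],[[0.002,-0.01,0.02],[0,0,0]]]}}

```text
time_s: 23.65
ee_pos: [521.4, -199.9, 32.7]
ee_rot: [179.6, 0.3, -78.7]
force: [0.3, 0.1, -0.1]
gripper_width: 0.6
```

Request:
{"op": "drive_tool", "data": {"motion": [[[0,-0.02,0.03],[0,0,0]],[[0,-0.03,0.02],[0,0,0]],[[0,-0.04,0],[0,0,0]],[[0,-0.04,0],[0,0,0]],[[0,-0.04,0],[0,0,0]],[[0,-0.04,0],[0,0,0]],[[0,0,0],[0,0,0]],[[0,0,0],[0,0,0]],[[0,0,0],[0,0,0]],[[0,0,0],[0,0,0]]]}}

```text
time_s: 24.48
ee_pos: [523.9, -409.0, 85.5]
ee_rot: [180.0, 0.1, -78.6]
force: [-0.0, 0.4, 0.6]
gripper_width: 0.2
```

```bash
python3 - <<'E'
from h import *
s=env.state();t=s['ee_pos'];print(t,s['ee_rot'],s['force'])
im=env.grab_frame("top"); cv2.imwrite("pics/t16.png",cv2.resize(im[195:315,210:375,::-1],None,fx=4.8,fy=4.8,interpolation=cv2.INTER_CUBIC));cv2.imwrite("pics/t16f.png",im[:,:,::-1])
im=env.grab_frame("side"); cv2.imwrite("pics/s16.png",cv2.resize(im[180:280,220:345,::-1],None,fx=6,fy=6,interpolation=cv2.INTER_CUBIC))
E
```

```text
[ 523.88524179 -409.02444952   85.52634137] [ 1.79974318e+02  1.27608402e-01 -7.86110155e+01] [-0.04348813  0.36451296  0.63803362]
```

View pics/t16.png

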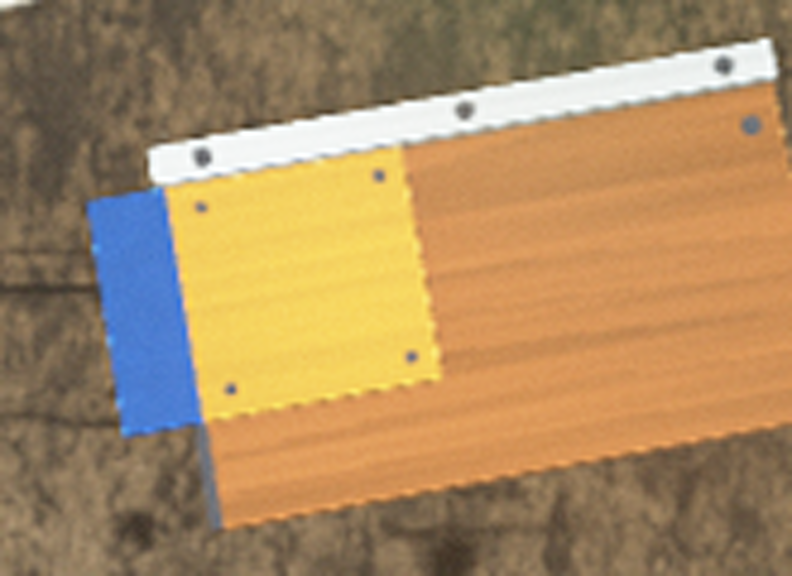

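View pics/s16.png

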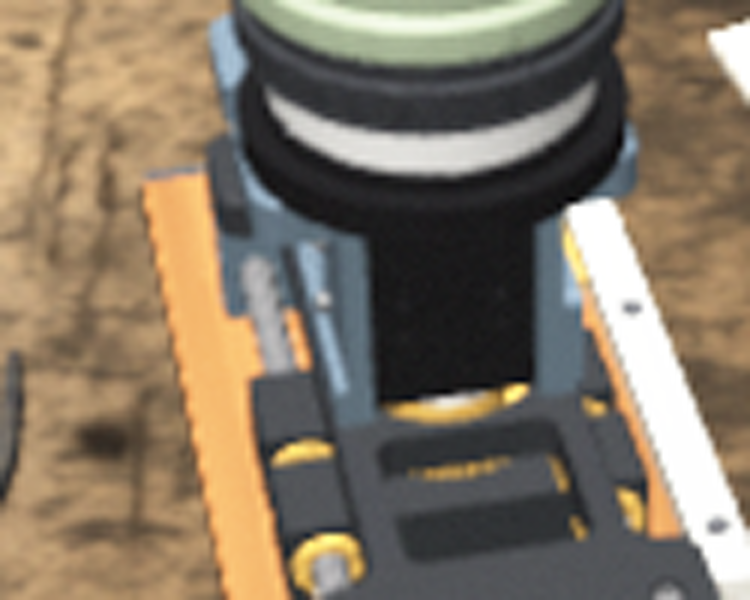

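```bash
python3 - <<'E'
import cv2
a=cv2.imread("pics/top0.png"); b=cv2.imread("pics/t16f.png")
A=cv2.resize(a[228:310,236:266],None,fx=7,fy=7,interpolation=cv2.INTER_CUBIC);B=cv2.resize(b[228:310,222:266],None,fx=7,fy=7,interpolation=cv2.INTER_CUBIC)
import numpy as np; cv2.imwrite("pics/cmp.png",np.hstack([A,B]))
E
```

```text
(no output)
```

View pics/cmp.png

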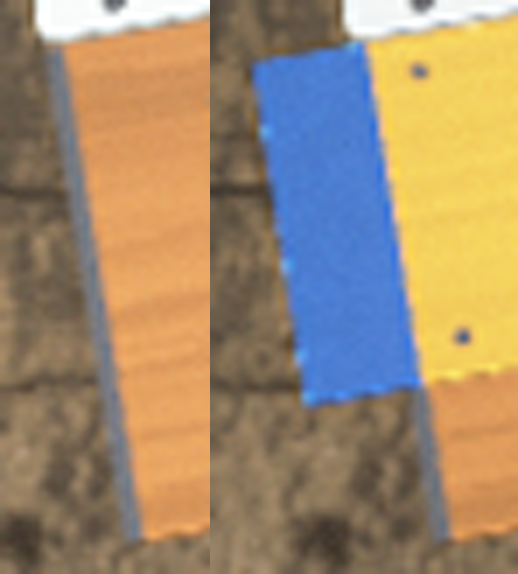

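```bash
python3 - <<'E'
from h import *
f=lambda p,o,z:ledge_pts(PT,(np.array(p)+.5)/7-.5+[o,228],z).round(1)
for p in((48,48),(87,294),(126,540)):print("edge",f(p,236,40))
for p in((227,540),(205,392)):print("edge R",f(p,222,40))
for p in((157,45),(212,385)):print("line",f(p,222,46))
for p in((43,65),(94,404)):print("tip",f(p,222,46))
E
```

```text
edge [ 60.4 120.7]
edge [ -5.  120.9]
edge [-68.7 121. ]
edge R [-68.8 120.3]
edge R [-30.7 119.8]
line [ 59.5 117.2]
line [-29.9 117.2]
tip [ 59.4 146.8]
tip [-29.3 147.3]
```

Request:
{"op": "drive_tool", "data": {"motion": [[[0,0.04,0],[0,0,0]],[[0,0.04,0],[0,0,0]],[[0,0.04,0],[0,0,0]],[[0,0.04,0],[0,0,0]],[[0,0.03,-0.02],[0,0,0]],[[0,0.015,-0.025],[0,0,0]],[[-0.002,0,-0.02],[0,0,0]],[[0,0,-0.0045],[0,0,0]],[[0,0,0],[0,0,0]],[[0,0,0],[0,0,0]]]}}

```text
time_s: 25.42
ee_pos: [522.8, -206.2, 17.3]
ee_rot: [-179.9, -0.1, -78.7]
force: [0.1, 0.2, 0.8]
gripper_width: 0.3
```

Request:
{"op": "drive_tool", "data": {"motion": [[[-0.0016,0.008,0],[0,0,0]],[[-0.0016,0.008,0],[0,0,0]],[[-0.0012,0.006,0],[0,0,0]],[[-0.0004,0.002,0],[0,0,0]],[[-0.0004,0.002,0],[0,0,0]],[[-0.0004,0.002,0],[0,0,0]],[[0,0,0],[0,0,0]],[[0,0,0],[0,0,0]],[[0,0,0],[0,0,0]],[[0,0,0],[0,0,0]]]}}

```text
time_s: 26.25
ee_pos: [516.4, -178.2, 16.4]
ee_rot: [180.0, -0.0, -78.7]
force: [-0.3, -0.0, -0.6]
gripper_width: 0.7
```

```bash
cat > k.py <<'E'
from h import *
import sys
s=env.state();t=s['ee_pos'];print(s['time_s'],t,s['ee_rot'],s['force'])
l=[511.6,-187.7,0,.197];c,si=np.cos(l[3]),np.sin(l[3]);d=t-l[:3];print(c*d[0]+si*d[1],-si*d[0]+c*d[1])
im=env.grab_frame("side"); cv2.imwrite(f"pics/{sys.argv[1]}.png",cv2.resize(im[180:250,240:320,::-1],None,fx=8,fy=8,interpolation=cv2.INTER_CUBIC))
E
python3 k.py s17
```

```text
26.25 [ 516.41021406 -178.20238099   16.43298591] [ 1.79999308e+02 -8.67862538e-03 -7.86771775e+01] [-0.32512128 -0.02739565 -0.64425073]
6.576128009601112 8.372422981331788
```

View pics/s17.png

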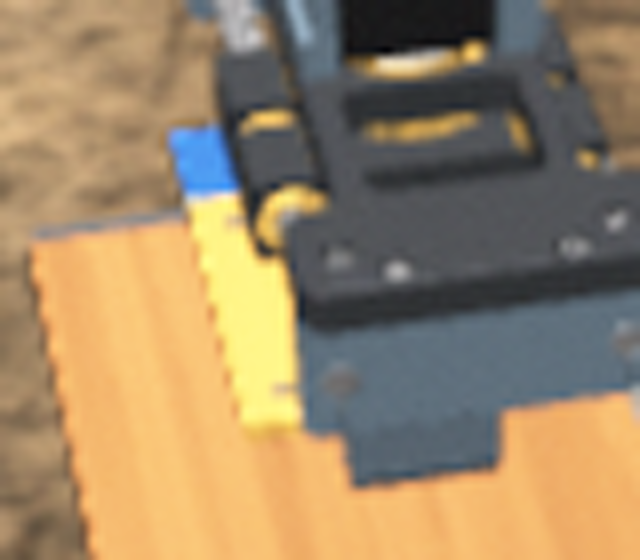

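Request:
{"op": "drive_tool", "data": {"motion": [[[-0.0006,0.003,0],[0,0,0]],[[-0.0006,0.003,0],[0,0,0]],[[-0.0004,0.002,0],[0,0,0]],[[-0.0002,0.001,0],[0,0,0]],[[-0.0002,0.001,0],[0,0,0]],[[-0.0002,0.001,0],[0,0,0]],[[0,0,0],[0,0,0]],[[0,0,0],[0,0,0]],[[0,0,0],[0,0,0]],[[0,0,0],[0,0,0]]]}}

```text
time_s: 27.13
ee_pos: [514.2, -167.0, 16.5]
ee_rot: [180.0, -0.0, -78.7]
force: [-0.2, -0.6, -0.1]
gripper_width: 0.8
```

```bash
python3 k.py s18
```

```text
27.1333 [ 514.1664569  -167.04183105   16.45627182] [ 1.79999320e+02 -1.36871347e-03 -7.86733407e+01] [-0.21632551 -0.59049129 -0.11111138]
6.56020401396458 19.75627415604232
```

View pics/s18.png

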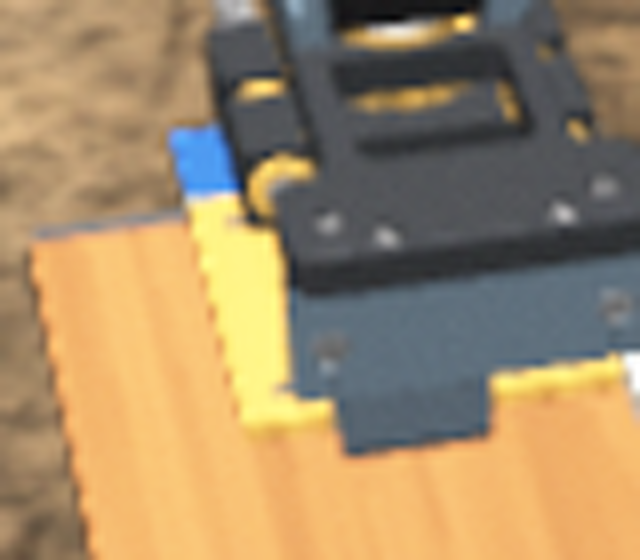

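Request:
{"op": "drive_tool", "data": {"motion": [[[-0.0001,0.0005,0],[0,0,0]],[[-0.0001,0.0005,0],[0,0,0]],[[-0.0001,0.0005,0],[0,0,0]],[[-0.0001,0.0005,0],[0,0,0]],[[-0.0001,0.0005,0],[0,0,0]],[[-0.0001,0.0005,0],[0,0,0]],[[-0.0001,0.0005,0],[0,0,0]],[[0,0,0],[0,0,0]],[[0,0,0],[0,0,0]],[[0,0,0],[0,0,0]]]}}

```text
time_s: 28.02
ee_pos: [513.6, -163.6, 16.5]
ee_rot: [-180.0, -0.0, -78.7]
force: [-0.1, -3.3, -0.0]
gripper_width: 0.2
```

```bash
python3 k.py s19
```

```text
28.0167 [ 513.55250373 -163.58983726   16.53542904] [-1.79989682e+02 -1.60747235e-02 -7.86640670e+01] [-0.08946171 -3.33579497 -0.00667694]
6.633778502715207 23.261668060556335
```

View pics/s19.png

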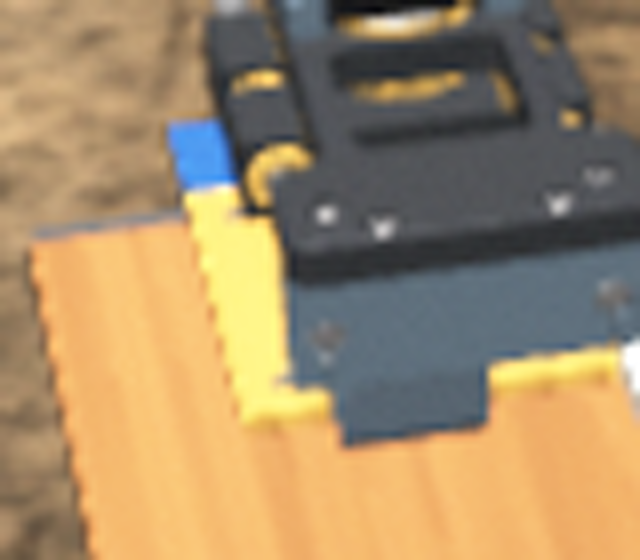

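Moved about 3.4 mm as wanted. Retreat and check from the top.

Request:
{"op": "drive_tool", "data": {"motion": [[[0.001,-0.005,0],[0,0,0]],[[0.004,-0.02,0],[0,0,0]],[[0.002,-0.01,0.02],[0,0,0]],[[0,-0.02,0.03],[0,0,0]],[[0,-0.03,0.02],[0,0,0]],[[0,-0.04,0],[0,0,0]],[[0,-0.04,0],[0,0,0]],[[0,-0.04,0],[0,0,0]],[[0,-0.04,0],[0,0,0]],[[0,0,0],[0,0,0]]]}}

```text
time_s: 28.9
ee_pos: [520.2, -415.0, 85.9]
ee_rot: [-179.9, -0.2, -79.0]
force: [1.1, 0.5, 0.2]
gripper_width: 0.4
```

```bash
python3 - <<'E'
from h import *
b=env.grab_frame("top")[:,:,::-1];cv2.imwrite("pics/t20f.png",b)
a=cv2.imread("pics/top0.png")
A=cv2.resize(a[228:310,236:266],None,fx=7,fy=7,interpolation=cv2.INTER_CUBIC);B=cv2.resize(b[228:310,222:292],None,fx=7,fy=7,interpolation=cv2.INTER_CUBIC)
cv2.imwrite("pics/cmp2.png",np.hstack([A,B]))
E
```

```text
(no output)
```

View pics/cmp2.png

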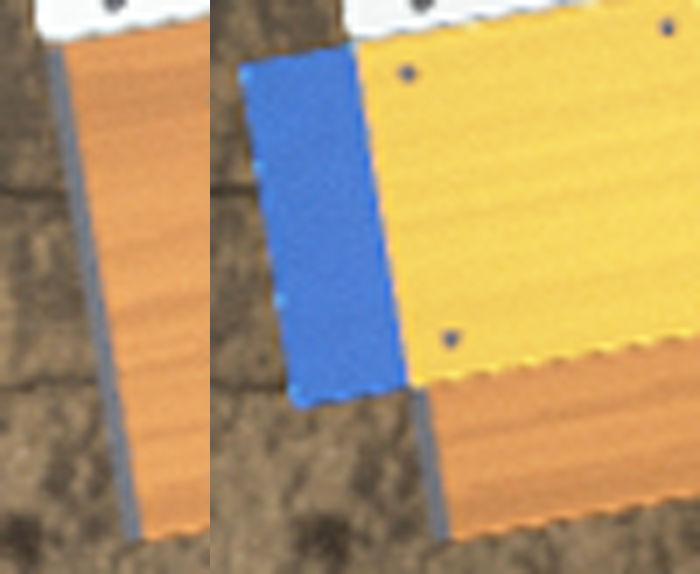

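View pics/t20f.png

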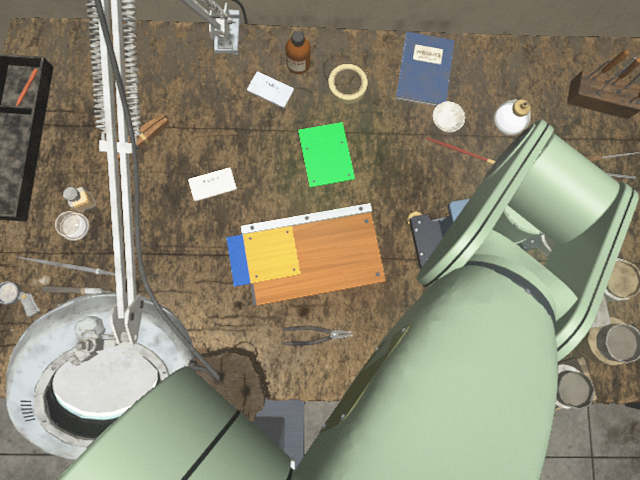

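```bash
python3 - <<'E'
from h import *
f=lambda p,o,z:ledge_pts(PT,(np.array(p)+.5)/7-.5+[o,228],z).round(1)
for p in((227,540),(203,392)):print("edge R",f(p,222,40))
for p in((145,45),(199,388)):print("line",f(p,222,46))
for p in((29,66),(84,408)):print("tip",f(p,222,46))
b=env.grab_frame("side")[:,:,::-1];cv2.imwrite("pics/s20.png",b)
s=env.state();print(s['time_s'],s['force'])
# subpixel border: blue minus red/green crossing along rows
im=cv2.imread("pics/t20f.png").astype(float);i16=cv2.imread("pics/t16f.png").astype(float);i0=cv2.imread("pics/top0.png").astype(float)
for nm,I in(("16",i16),("20",im)):
  pts=[]
  for v in range(240,280):
    r=I[v,222:300];d=r[:,0]-r[:,2]
    k=np.where((d[:-1]>0)&(d[1:]<=0)&(r[:-1,0]>120))[0]
    if len(k): k=k[-1] if False else k[0]; pts.append((222+k+d[k]/(d[k]-d[k+1]),v))
  y=np.array([ledge_pts(PT,p,46) for p in pts]);print(nm,len(y),np.median(y[:,1]),np.polyfit(y[:,0],y[:,1],1))
E
```

```text
edge R [-68.8 120.3]
edge R [-30.7 120.3]
line [ 60.  120.3]
line [-30.1 120.6]
tip [ 59.8 150.4]
tip [-29.9 149.9]
29.0 [0.63135984 1.14517207 0.6142874 ]
16 40 117.42400718786106 [3.04811788e-03 1.17378615e+02]
20 40 120.53822004139327 [2.44088722e-03 1.20517904e+02]
```

View pics/s20.png

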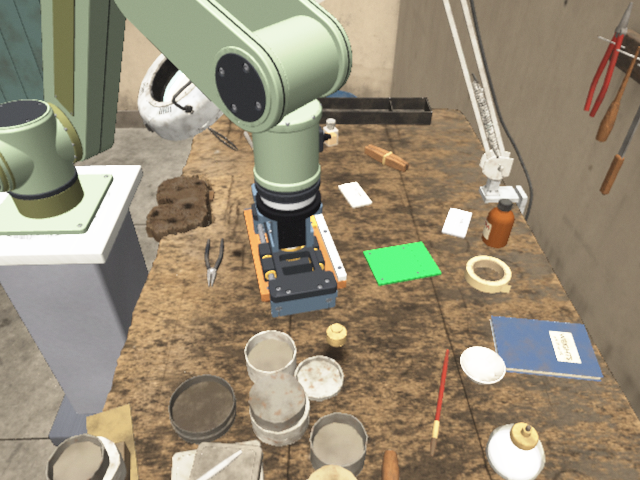

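```bash
python3 - <<'E'
from workcell import env
print(env.job_done(), env.state()['time_s'])
E
```

```text
the job is handed in; nothing more can be done
the job is handed in; nothing more can be done
```

The plate now lies flat against the fence with just its blue end past the open end of the ledge. I handed the job in after about 29 s. Using only pushes with the shut fingers, I pushed the plate flat against the fence, then slid it along in steps.

**Last checks**
- **Border:** in the last top view it measures y = 120.3 to 120.6 mm in ledge coordinates. The ledge end measures 120.3 to 120.9 mm in the same view, so they are level within about 0.5 mm.
- **Fence:** the plate's far side measures x ≈ 60 mm, parallel to the fence to about 0.003 rad. Right after the back-push my coarser two-view fit gave 0.014 rad and about 1 mm off the fence. I took that as reading error because the pictures showed the plate flush.
- **Side view:** the arm hid the plate in the last side picture, so the final position rests on the top view alone.
- **Other things:** the brass weight and the pliers look unmoved, and the gripper stands clear of everything with no force on it.

**What went wrong or disagreed**
- **Height:** the reported tool height did not match where the fingertips were. Both the pictures and a touch on the board put the tips about 26 to 35 mm higher than reported, so I set the push height from the touch (about 26 mm).
- **Missed push:** because of that, my first push with the fingers open passed above the plate and did not move it.
- **Touch force:** the touch pressed on the bare board with about 54 N vertically at the wrist. That is under the 120 N wrist limit, but over the 40 N limit for the arm or gripper body. I believe only the fingertips touched.

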